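# Lay out shaped sanding blocks from the latched box

### The job

Two or three short lengths of moulding on the bench are ready for sanding: from the latched box bring out, for each of them, the cork block whose grooves fit it and seat it squarely on that moulding, fully down on the shoulders, leaving any block that has no moulding where it is. The blocks stand behind the till of dowel pins, so turn the knob to release the lid, open it and stand the till aside on the bench first. When the blocks are on, put the till back in its place at the front of the box, shut the lid and lock it with the knob so no dust gets in; leave the other things on the bench alone.

Things in the scene. Friction and masses are not known exactly. Their poses are not given: they have to be found in the camera images.
- box: Plywood box fixed to the bench, 190 (x) x 192 (y) x 76 mm high without lid; walls, floor 8 mm. Origin: centre of the underside; x points front to back, y left. Front trough x -87 to -22; behind a rail 12 mm high (x -22 to -17) 3 bays 56 mm wide, centred y +60, 0, -60, dividers 28 mm high; then finger room from a 10 mm high rail (x 32 to 37) to the back wall (x 87).
- till_place (a point): Where the till's origin belongs: on the box floor in the middle of the front trough (box x -54.5, y 0, z 8 mm). Axes as the box.
- lid (a joint): Lid angle (rad): 0 shut, 1.85 fully open (stop). Hinged on top of the box's back wall, it opens up and away from the robot; it cannot open while the knob is locked. Stiff hinge (0.5 N m of friction, lid 0.32 kg): it stays at any angle it is left.
- lid_handle (a point): Middle of the straight bar of the lid's steel bow handle: round, 10 mm thick, 56 mm long, parallel to the box's y, 34 mm in front of the lid's front edge, 81.5 mm above the bench when shut. Moves with the lid, 224 mm from the hinge. Pinched from above (fingers closing along box x) it can turn between the fingers as the lid swings.
- lid_hinge (a point): Middle of the lid's hinge line, at box x +95, y 0, z 76.5 mm; the line runs along the box's y.
- knob (a joint): Angle of the quarter-turn latch knob on the lid (rad): 0 locked (wing points front to back, cam under the lid hooks into a slot in the front wall), 1.571 released (wing along the box's y). Positive is anticlockwise from above. The cam clears the slot above about 0.85 rad; the lid shuts fully only with the cam clear. Friction 0.05 N m: it stays where left.
- knob_grip (a point): Point on the latch knob's axis at the height to grip: 30 mm above the lid's top, at box x -64, y +56, z 116.5 mm when shut. The black wing is 38 mm long, 11 mm thick and reaches from 6 to 36 mm above the lid's top (lid 10 mm thick), over a disc 32 mm across whose top is 8 mm above the lid.
- till: Lift-out wooden till of dowel pins (fixed in it), 58 (x) x 166 (y) mm, walls 42 mm high, 0.26 kg. Grip: a rounded fin on its centre line, 12 mm thick (x), 52 mm long (y), its top 64 mm above the underside and free of the walls above 42. Origin: centre of the underside; same turned half round. In its trough it has 3.5 mm play front and back, 5 mm at each end.
- block_bead: Cork sanding block, 44 (x) x 48 (y) x 46 mm high, 0.06 kg, with one deep round-bottomed groove (26 mm wide, 17 mm deep) along x in its underside: fits mould_bead only. Origin: centre of the underside; same turned half round. Starts groove down in the left (+y) bay, origin near box x +7.5, y +60, z 8 mm; only its end faces (44 mm apart along x) can be gripped, the front one 10 mm behind the till.
- block_fillet: Cork sanding block, 44 (x) x 48 (y) x 46 mm high, 0.06 kg, with one wide shallow square groove (34.5 mm wide, 8 mm deep) along x in its underside: fits mould_fillet only. Origin: centre of the underside; same turned half round. Starts groove down in the middle bay, origin near box x +7.5, y 0, z 8 mm; only its end faces (44 mm apart along x) can be gripped, the front one 10 mm behind the till.
- block_reed: Cork sanding block, 44 (x) x 48 (y) x 46 mm high, 0.06 kg, with two shallow grooves (16 wide, 8 deep, 27 mm apart) along x in its underside: fits mould_reed only. Origin: centre of the underside; same turned half round. Starts groove down in the right (-y) bay, origin near box x +7.5, y -60, z 8 mm; only its end faces (44 mm apart along x) can be gripped, the front one 10 mm behind the till.
- mould_bead: Loose length of wooden moulding (may be absent), 130 (x) x 52 (y) mm, 0.16 kg, lying flat, with a single tall rounded bead along the middle: 22 mm wide, 15 mm high above the shoulders, round on top. Origin: centre of the underside; same turned half round. Shoulders at z 16 mm carry the seated block's underside (about 2 mm side play).
- mould_fillet: Loose length of wooden moulding (may be absent), 130 (x) x 52 (y) mm, 0.16 kg, lying flat, with a single low flat-topped raised strip along the middle: 30 mm wide, 6 mm high above the shoulders. Origin: centre of the underside; same turned half round. Shoulders at z 16 mm carry the seated block's underside (about 2 mm side play).
- mould_reed: Loose length of wooden moulding (may be absent), 130 (x) x 52 (y) mm, 0.16 kg, lying flat, with two low half-round reeds side by side: 12 mm wide, 6 mm high above the shoulders, centred 13.5 mm either side of the middle. Origin: centre of the underside; same turned half round. Shoulders at z 16 mm carry the seated block's underside (about 2 mm side play).
- shop_mug: Bystander: white mug, 92 mm across, 95 mm high, origin under its middle. Leave alone.
- screw_tin: Bystander: open tin of screws, 67 mm across, 48 mm high, origin under its middle. Leave alone.

How it is judged (in metres and radians):
On the way, in this order (a step that is already met when the one before it is completed fails the run):
1. the knob is turned and the lid opened wide (value of joint lid above 1.3 rad), for 0.2 s.
2. the till stands aside on the bench, out of the box (horizontal distance between till and box above 0.12 m and height (world z) of till below 0.05 m and contact force between the fingers and till below 0.1 N), for 0.2 s.
3. on every moulding present the block that fits it is seated and released (z of block_bead in the frame of mould_bead between 0.0135 and 0.0185 m and y of block_bead in the frame of mould_bead between -0.005 and 0.005 m and x of block_bead in the frame of mould_bead between -0.048 and 0.048 m and angle between the x axis of block_bead and the x axis of mould_bead, either way round below 0.12 rad and z of block_fillet in the frame of mould_fillet between 0.0135 and 0.0185 m and y of block_fillet in the frame of mould_fillet between -0.005 and 0.005 m and x of block_fillet in the frame of mould_fillet between -0.048 and 0.048 m and angle between the x axis of block_fillet and the x axis of mould_fillet, either way round below 0.12 rad and z of block_reed in the frame of mould_reed between 0.0135 and 0.0185 m and y of block_reed in the frame of mould_reed between -0.005 and 0.005 m and x of block_reed in the frame of mould_reed between -0.048 and 0.048 m and angle between the x axis of block_reed and the x axis of mould_reed, either way round below 0.12 rad and contact force between the fingers and block_bead below 0.1 N and contact force between the fingers and block_fillet below 0.1 N and contact force between the fingers and block_reed below 0.1 N), for 0.3 s.
4. the till is back in its place in the box (x of till in the frame of box between -0.061 and -0.048 m and y of till in the frame of box between -0.009 and 0.009 m and z of till in the frame of box below 0.012 m), for 0.2 s.
At the end, for the whole second after the job is handed in: Each moulding present carries its block, underside 13.5-18.5 mm above the moulding's, within 5 mm sideways, 48 mm lengthwise and 0.12 rad; other blocks in the box; till on the floor of its trough (within 6.5 mm front-back, 9 mm sideways); lid below 0.05 rad, knob below 0.3 rad; all at rest (all of step 4 and z of block_bead in the frame of mould_bead between 0.0135 and 0.0185 m and y of block_bead in the frame of mould_bead between -0.005 and 0.005 m and x of block_bead in the frame of mould_bead between -0.048 and 0.048 m and angle between the x axis of block_bead and the x axis of mould_bead, either way round below 0.12 rad and z of block_fillet in the frame of mould_fillet between 0.0135 and 0.0185 m and y of block_fillet in the frame of mould_fillet between -0.005 and 0.005 m and x of block_fillet in the frame of mould_fillet between -0.048 and 0.048 m and angle between the x axis of block_fillet and the x axis of mould_fillet, either way round below 0.12 rad and z of block_reed in the frame of mould_reed between 0.0135 and 0.0185 m and y of block_reed in the frame of mould_reed between -0.005 and 0.005 m and x of block_reed in the frame of mould_reed between -0.048 and 0.048 m and angle between the x axis of block_reed and the x axis of mould_reed, either way round below 0.12 rad and value of joint lid below 0.05 rad and value of joint knob below 0.3 rad and (horizontal distance between block_bead and mould_bead below 0.06 m or horizontal distance between block_bead and box below 0.1 m) and (horizontal distance between block_fillet and mould_fillet below 0.06 m or horizontal distance between block_fillet and box below 0.1 m) and (horizontal distance between block_reed and mould_reed below 0.06 m or horizontal distance between block_reed and box below 0.1 m) and linear speed of each of till, block_bead, block_fillet, block_reed below 0.02 m/s); the robot touches nothing.
It fails at once if the mug is moved more than 3 cm (distance of shop_mug from where it was at the start of the episode above 0.03 m).
It fails at once if the tin of screws is moved more than 3 cm (distance of screw_tin from where it was at the start of the episode above 0.03 m).
Of mould_bead, mould_fillet, mould_reed only 2 to 3 are there at a start; the rules pass over those that are not, and their reading is None.
At some moment in a run one of mould_bead, mould_fillet, mould_reed may be knocked a few centimetres aside while the robot is not near it.
Once in a run the grip may slacken for a moment while it holds something.
It also fails if it takes over 210 s, if anything falls off the work surface, if the arm or the gripper's body presses on something with over 40 N, if the wrist force passes 120 N, or if a joint passes its speed limit or range.

### The arm

A 7-joint arm with a two-finger parallel gripper is mounted at the origin on the work surface; the furniture and walls round the work are solid. World frame = base frame: x ahead of the robot, y to its left, z up, the work surface at z = 0. Lengths are in mm, angles in rad, forces in N, time in s.
With the tool pointing down it reaches from about 425 to 1025 mm from the base axis. Payload 9.4 kg.
Tool frame: the origin (TCP) lies at the very end of the fingers, on their centre line; the grasp point (between the pads) lies 19 mm behind it (arm.tcp_to_grasp is the distance from the TCP to the grasp point, in mm); z points along the fingers, y is the line along which they close (so a half turn about z gives the same grasp; the last joint's range is limited). The gripper opens to 93 mm and grips with 3 to 60 N. Pads are 15 mm wide; open, the fingers measure 128 mm over their backs; the gripper's body (75 mm by 188 mm) begins 65 mm behind the grasp point.
Start: joints at [-1.192, 0.599, -0.003, 1.599, 0.002, 0.943, -0.08], TCP at [319.135, 650.981, 218.618] pointing down, gripper open.
Joint ranges: [-2.57, 2.57], [-0.35, 1.97], [-1.29, 1.29], [0.11, 2.56], [-1.05, 4.19], [0.11, 1.86], [-2.63, 2.63]. Speed limits (rad/s): [2.22, 2.22, 3.01, 3.01, 3.14, 3.14, 3.14].

### API

Orientations are given as a unit quaternion [x, y, z, w].
In Python, from rig import telemetry, imaging, arm gives the robot as it stands. The module is installed in compiled form; this text tells all that it offers.
- The arm moves only by the tool drive_tool, never from a script. Its argument "increments" is a list that holds one entry, the list of rows, each a list of 7 numbers: the turn, a rotation vector about the tool's x, y, z in degrees, then the shift along the tool's x, y, z in cm, then the gripper command: -1 is fully open, 1 is shut, values between are in proportion. In form: [[[ax, ay, az, x, y, z, fingers], ...]]. A call has 1 to 20 rows; each row is the pose to reach, as a shift and turn from the pose commanded when the call began, along the tool's axes at that moment; what a row does not reach only later rows make up. A row lasts 1/8 s, in which the tool goes at most 62.5 mm and 10.7 degrees, less where a joint would pass 70% of its speed; a pose out of reach is approached as far as the arm can. A call with a gripper value outside its range is refused whole. The fingers move at their own pace and stop on an object; the grip force is fixed at half the most. Time passes only in rows, so rows that repeat a pose let the fingers close. It gives the time, the measured TCP pose, the force, the opening and the grip force at its end, in the units of the state.
- telemetry.read_state(): the state, without advancing time (a new reading comes with each control period).
- imaging.get_image(name): name is "scene" or "side" or "wrist"; returns a dict with "img" (480x640x3 uint8, blue, green, red), "vfov" (degrees; the focal length in pixels is half the picture's height over the tangent of half this angle, whatever the lens; pixels are square), "cx", "cy" (the principal point, pixels), "world_to_cam" (4x4, takes a point from world to camera coordinates). Camera axes: x right, y down, z forward; pixel columns grow to the right and rows downward; lengths in mm; the calibration is good to about 2 mm. A picture is of the moment at which its call begins. There is no depth.
- arm.sign_off(): hands the job in; it is judged then, once.
The state is a dict: "t": time; "q": joint angles; "dq": joint speeds; "tau": joint torques, N m; "position": TCP position; "tool_rot": TCP orientation; "contact_force": force on the tool from outside, world axes, zero at the start; "ft_torque": the same for the moment, N m; "gripper_width": finger opening in mm; "grasp_force": force on a finger pad.
Only numpy, scipy, OpenCV 4.12 (cv2) and the standard library are available. Lean on these libraries where they do the work, as an engineer would, in place of code of your own. Each camera call takes 0.05 s, during which the arm holds its last target. There are 200 camera calls.

## Working session

There is one attempt and no reset: what is moved stays moved. The work goes in short steps, Python scripts to look and compute and a tool call to move; the robot and the scene stay as the last step left them, time stands still between calls to the robot, and variables do not carry over. Pictures are saved under pics/ and viewed, at most 14 in all, crops included, and the job is handed in when it is done.

Besides the shell and the picture viewer there is one more tool, called in YAML: its name, and indented under it one key for each argument. drive_tool: Moves the arm, as the interface text tells. Its arguments: {"type":"object","properties":{"increments":{"type":"array","items":{"type":"array","items":{"type":"array","items":{"type":"number"}}}}},"required":["increments"]}

```bash
mkdir -p pics; cat > h.py <<'E'
import numpy as np, cv2
from rig import telemetry, imaging, arm
from scipy.spatial.transform import Rotation as R
def snap(cam,name,crop=None,scale=1):
    d=imaging.get_image(cam); im=d["img"]
    np.savez("pics/"+name+".npz",**{k:np.asarray(v) for k,v in d.items()})
    if crop: x0,y0,x1,y1=crop; im=im[y0:y1,x0:x1]
    if scale!=1: im=cv2.resize(im,None,fx=scale,fy=scale,interpolation=cv2.INTER_CUBIC)
    cv2.imwrite("pics/"+name+".png",im); return d
def load(name): return dict(np.load("pics/"+name+".npz"))
def K(d):
    f=240/np.tan(np.radians(float(d["vfov"]))/2); return f,float(d["cx"]),float(d["cy"])
def px2w(d,u,v,z):
    f,cx,cy=K(d); T=np.array(d["world_to_cam"]); Rm=T[:3,:3]; t=T[:3,3]
    c=-Rm.T@t; r=Rm.T@np.array([(u-cx)/f,(v-cy)/f,1]); return c+r*(z-c[2])/r[2]
def w2px(d,p):
    f,cx,cy=K(d); T=np.array(d["world_to_cam"]); q=T[:3,:3]@np.array(p)+T[:3,3]
    return np.array([cx+f*q[0]/q[2],cy+f*q[1]/q[2]])
def st():
    s=telemetry.read_state(); 
    print("t",round(s["t"],2),"p",np.round(s["position"],1),"q",np.round(s["tool_rot"],4),"w",round(s["gripper_width"],1),"gf",round(float(np.max(s["grasp_force"])),1),"F",np.round(s["contact_force"],1),"j7",np.round(s["q"],2)); return s
def go(p,yaw=None,ydir=None):
    """print tool-frame shift(cm) and turn(deg) to reach TCP p, pointing down, tool y at world angle ydir (deg, mod 180)"""
    s=telemetry.read_state(); r=R.from_quat(s["tool_rot"])
    sh=r.inv().apply(np.array(p)-np.array(s["position"]))/10
    out=[0,0,0]
    if ydir is not None:
        best=None
        for k in (0,180):
            a=np.radians(ydir+k); y=np.array([np.cos(a),np.sin(a),0]); z=np.array([0,0,-1.]); x=np.cross(y,z)
            rv=(r.inv()*R.from_matrix(np.c_[x,y,z])).as_rotvec(degrees=True)
            if best is None or np.linalg.norm(rv)<np.linalg.norm(best): best=rv
        out=best
    print("turn",np.round(out,2),"shift",np.round(sh,2))
E
python3 - <<'E'
from h import *
s=st()
for c in("scene","side"):
    d=snap(c,c+"0"); print(c,d["vfov"],d["cx"],d["cy"]); T=np.array(d["world_to_cam"]); print(np.round(-T[:3,:3].T@T[:3,3]),np.round(T[2,:3],2))
E
```

```text
t 0.0 p [318.9 650.6 217.8] q [ 2.259e-01  9.742e-01 -8.000e-04 -1.000e-04] w 93.1 gf 0.0 F [ 0.6 -1.1  1. ] j7 [-1.19  0.6  -0.    1.6   0.    0.94 -0.08]
scene 50.891065515117276 325.2561466535668 236.01204079041753
[-101. -634.  789.] [ 0.53  0.52 -0.67]
side 51.55389312989852 314.27606666273846 237.75970415903333
[ 365. -827.  687.] [ 0.08  0.76 -0.64]
```

View pics/scene0.png

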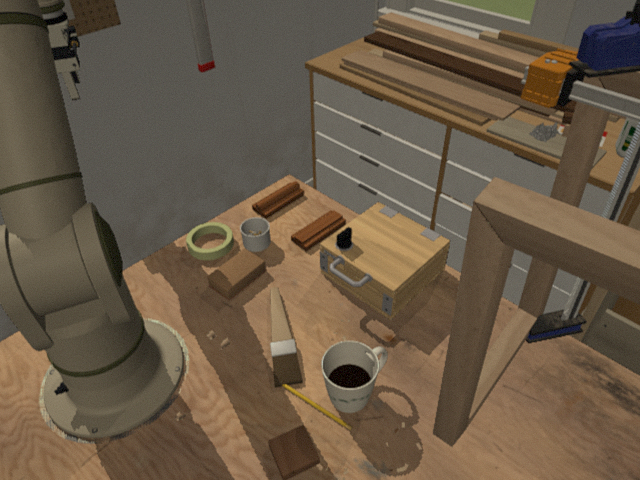

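View pics/side0.png

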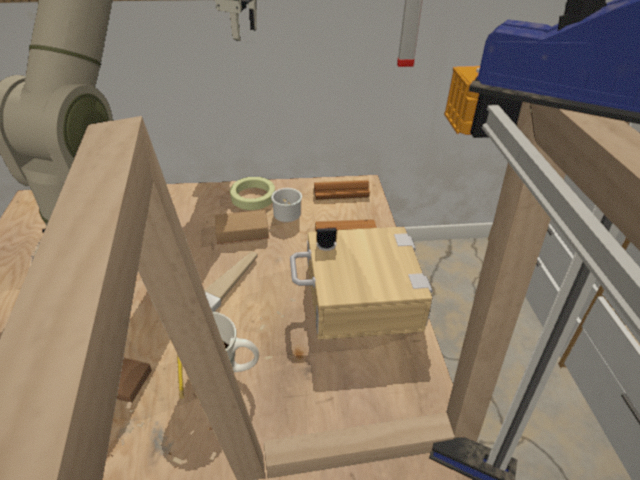

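```bash
python3 - <<'E'
from h import *
im=cv2.imread("pics/scene0.png")[170:320,240:460]; cv2.imwrite("pics/c1.png",cv2.resize(im,None,fx=3.6,fy=3.6,interpolation=cv2.INTER_CUBIC))
E
```

```text
(no output)
```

View pics/c1.png

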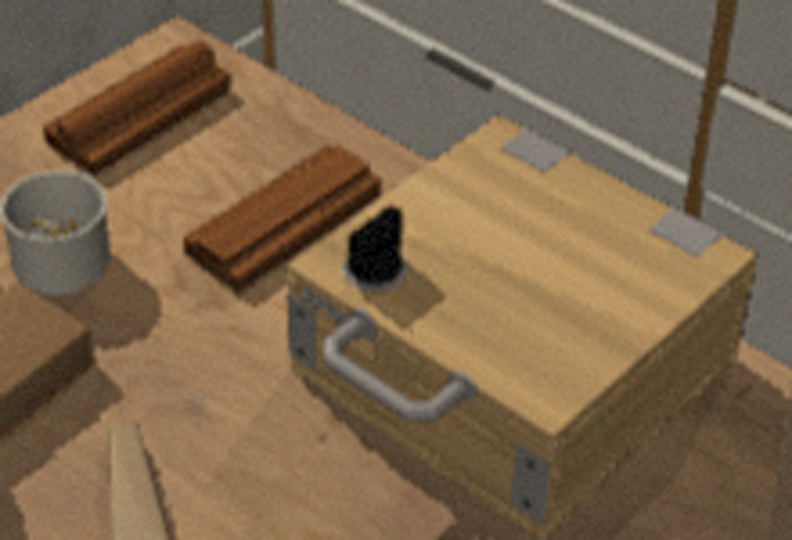

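```bash
python3 - <<'E'
from h import *
d=load("scene0")
def P(a,z): return px2w(d,a[0]/3.6+240,a[1]/3.6+170,z)
c=[P(a,86.5) for a in((288,268),(550,437),(755,255),(497,116))]
for x in c: print(np.round(x,1))
fl,fr,br,bl=c; print("sizes",[np.linalg.norm(a-b).round() for a,b in((fl,fr),(fr,br),(br,bl),(bl,fl))])
v=(bl-fl)+(br-fr); w=(fl-fr)+(bl-br); print("yaw",np.degrees(np.arctan2(v[1],v[0])),np.degrees(np.arctan2(-w[0],w[1])),"ctr",sum(c)/4)
print("bead shoulder R edge",P((90,150),16),P((230,80),16), "fillet",P((237,270),16),P((380,180),16), "fil top", P((185,238),16))
print("fillet strip top L/R front",P((195,237),22),P((232,262),22),"back",P((330,147),22),P((368,170),22))
print("tin",P((58,285),0), "knob",P((378,215),122),"handle",P((340,345),86.5),P((420,408),86.5))
E
```

```text
[430.2 -96.2  86.5]
[ 431.1 -283.7   86.5]
[ 619.9 -282.8   86.5]
[618.8 -94.1  86.5]
sizes [np.float64(188.0), np.float64(189.0), np.float64(189.0), np.float64(189.0)]
yaw 0.4693601979425138 0.30672692174377697 ctr [ 524.99165598 -189.20292185   86.5       ]
bead shoulder R edge [475.65792804 136.73199873  16.        ] [594.62829068 123.55935674  16.        ] fillet [460.34228848 -20.30422792  16.        ] [585.8288114  -27.00317149  16.        ] fil top [458.62164737  25.22726063  16.        ]
fillet strip top L/R front [459.25660281  16.17942713  22.        ] [458.97518463 -17.57774287  22.        ] back [583.02369841  15.63757499  22.        ] [582.66811782 -19.09557847  22.        ]
tin [384.67843412  65.1564168    0.        ] knob [ 468.5370546 -129.6744691  122.       ] handle [ 405.58834824 -159.66406896   86.5       ] [ 400.48598445 -221.76562302   86.5       ]
```

```bash
python3 - <<'E'
from h import *
s=st(); r=R.from_quat(s["tool_rot"]).as_matrix(); print(r.round(2)); go([461,-133,200],ydir=90)
E
```

```text
t 0.1 p [319.  650.6 217.9] q [ 2.259e-01  9.742e-01 -7.000e-04 -1.000e-04] w 92.8 gf 0.0 F [-0.4 -0.2  0.2] j7 [-1.19  0.6  -0.    1.6   0.    0.94 -0.08]
[[-0.9   0.44 -0.  ]
 [ 0.44  0.9  -0.  ]
 [-0.   -0.   -1.  ]]
turn [-8.000e-02 -1.000e-02 -2.611e+01] shift [-47.24 -64.11   1.88]
```

drive_tool:
  increments:
    - [[0,0,-10,-18,-24,0,-1],[0,0,-26,-36,-48,1,-1],[0,0,-26.1,-47.2,-64.1,1.9,-1],[0,0,-26.1,-47.2,-64.1,1.9,-1],[0,0,-26.1,-47.2,-64.1,1.9,-1],[0,0,-26.1,-47.2,-64.1,1.9,-1],[0,0,-26.1,-47.2,-64.1,1.9,-1],[0,0,-26.1,-47.2,-64.1,1.9,-1],[0,0,-26.1,-47.2,-64.1,1.9,-1],[0,0,-26.1,-47.2,-64.1,1.9,-1],[0,0,-26.1,-47.2,-64.1,1.9,-1],[0,0,-26.1,-47.2,-64.1,1.9,-1],[0,0,-26.1,-47.2,-64.1,1.9,-1],[0,0,-26.1,-47.2,-64.1,1.9,-1],[0,0,-26.1,-47.2,-64.1,1.9,-1],[0,0,-26.1,-47.2,-64.1,1.9,-1],[0,0,-26.1,-47.2,-64.1,1.9,-1],[0,0,-26.1,-47.2,-64.1,1.9,-1],[0,0,-26.1,-47.2,-64.1,1.9,-1]]

```text
t: 2.48
position: [460.9, -132.0, 199.7]
tool_rot: [-0.0, 1.0, -0.0, 0.0]
contact_force: [-0.2, -0.2, -0.4]
gripper_width: 93.2
grasp_force: 0.0
```

```bash
python3 - <<'E'
from h import *
st(); d=snap("wrist","w1"); T=d["world_to_cam"]; print(np.round(-T[:3,:3].T@T[:3,3]),np.round(T[:3,:3],2)); print(w2px(d,[461,-133,122.5]))
E
```

```text
t 2.48 p [ 460.9 -132.   199.7] q [-2.e-04  1.e+00 -0.e+00  1.e-04] w 93.2 gf 0.0 F [-0.2 -0.2 -0.4] j7 [ 0.19  0.34 -0.04  2.17  0.02  0.64  1.71]
[ 393. -132.  365.] [[-0.    1.    0.  ]
 [ 0.97  0.    0.25]
 [ 0.25  0.   -0.97]]
[319.17010364 252.07229298]
```

View pics/w1.png

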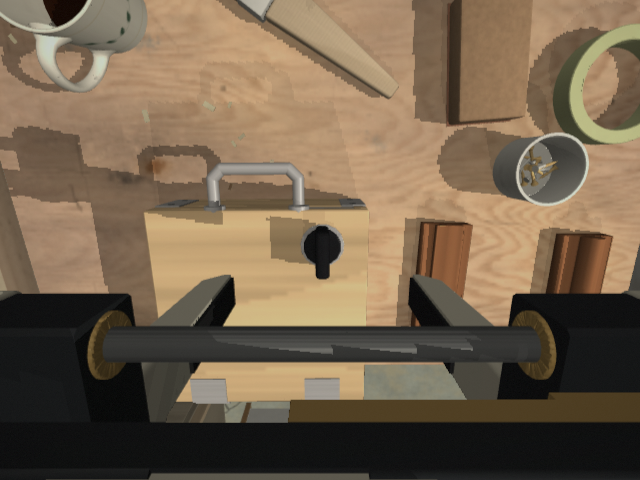

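```bash
python3 - <<'E'
from h import *
d=load("w1")
for n,u,v,z in(("knobF",322,225,122.5),("knobB",322,278,122.5),("lidFL",368,210,86.5),("lidFR",145,212,86.5),("hL",300,168,86.5),("hR",212,168,86.5),("fil stripL",466,225,22),("fil stripR",428,225,22),("beadL",606,235,16),("beadR",553,235,16),("beadtop",577,236,31)): print(n,px2w(d,u,v,z).round(1))
E
```

```text
knobF [ 440.2 -130.9  122.5]
knobB [ 481.8 -130.8  122.5]
lidFL [434.2 -92.1  86.5]
lidFR [ 436.1 -280.    86.5]
hL [ 399.8 -148.8   86.5]
hR [ 399.9 -220.6   86.5]
fil stripL [459.4  20.4  22. ]
fil stripR [459.4 -19.5  22. ]
beadL [471.4 174.7  16. ]
beadR [471.4 117.7  16. ]
beadtop [469.1 131.9  31. ]
```

drive_tool:
  increments:
    - [[0,0,10.5,0,0,0,-1],[0,0,21,0,0,0,-1],[0,0,31.5,0,0,0,-1],[0,0,42,0,0,0,-1],[0,0,52.5,0,0,0,-1],[0,0,63,0,0,0,-1],[0,0,73.5,0,0,0,-1],[0,0,84,0,0,0,-1],[0,0,94.5,0,0,0,-1],[0,0,105,0,0,0,-1],[0,0,115.5,0,0,0,-1],[0,0,126,0,0,0,-1],[0,0,136.5,0,0,0,-1],[0,0,147,0,0,0,-1],[0,0,157.5,0,0,0,-1],[0,0,168,0,0,0,-1],[0,0,178.5,0,0,0,-1],[0,0,180,0,0,0,-1],[0,0,180,0,0,0,-1]]

```text
t: 4.9
position: [460.8, -132.2, 199.6]
tool_rot: [1.0, 0.002, -0.0, 0.0]
contact_force: [-0.9, -0.3, -0.7]
gripper_width: 93.1
grasp_force: 0.0
```

drive_tool:
  increments:
    - [[0,0,0,0.05,-0.1,5,-1],[0,0,0,0.05,-0.1,8,-1],[0,0,0,0.05,-0.1,10,-1],[0,0,0,0.05,-0.1,10,-1],[0,0,0,0.05,-0.1,10,-1],[0,0,0,0.05,-0.1,10,1],[0,0,0,0.05,-0.1,10,1],[0,0,0,0.05,-0.1,10,1],[0,0,0,0.05,-0.1,10,1],[0,0,0,0.05,-0.1,10,1],[0,0,0,0.05,-0.1,10,1],[0,0,0,0.05,-0.1,10,1],[0,0,0,0.05,-0.1,10,1]]

```text
t: 6.52
position: [461.3, -131.4, 99.6]
tool_rot: [1.0, -0.0, -0.0, 0.0]
contact_force: [-0.4, -0.3, 0.0]
gripper_width: 18.0
grasp_force: 0.0
```

drive_tool:
  increments:
    - [[0,0,0,0,0,0,1],[0,0,0,0,0,0,1],[0,0,0,0,0,0,1],[0,0,-10,0,0,0,1],[0,0,-20,0,0,0,1],[0,0,-30,0,0,0,1],[0,0,-40,0,0,0,1],[0,0,-50,0,0,0,1],[0,0,-60,0,0,0,1],[0,0,-70,0,0,0,1],[0,0,-80,0,0,0,1],[0,0,-90,0,0,0,1],[0,0,-90,0,0,0,1],[0,0,-90,0,0,0,1]]

```text
t: 8.28
position: [464.7, -134.7, 100.1]
tool_rot: [0.708, 0.706, 0.001, 0.004]
contact_force: [7.1, -12.9, -6.1]
gripper_width: 10.7
grasp_force: 30.0
```

```bash
python3 - <<'E'
from h import *
st(); go([399.5,-187,150],ydir=0)
E
```

```text
t 8.28 p [ 464.7 -134.7  100.1] q [0.7081 0.7061 0.0009 0.004 ] w 10.7 gf 30.0 F [  7.1 -12.9  -6.1] j7 [ 0.02  0.51  0.2   2.26 -0.26  0.38  0.43]
turn [ 0.39  0.25 -0.17] shift [-5.27 -6.47 -5.01]
```

drive_tool:
  increments:
    - [[0,0,0,0,0,0,-0.3],[0,0,0,0,0,0,-0.3],[0,0,0,0,0,0,-0.3],[0,0,0,0,0,-3,-0.3],[0,0,0,0,0,-7,0.2],[0,0,0,0,0,-10,0.48],[0,0,0,0,0,-10,0.48]]

```text
t: 9.15
position: [462.2, -131.2, 201.4]
tool_rot: [0.707, 0.707, 0.001, 0.001]
contact_force: [0.4, 0.3, -0.6]
gripper_width: 26.8
grasp_force: 0.0
```

```bash
python3 - <<'E'
from h import *
st(); go([399.5,-187,150],ydir=0); d=snap("wrist","w2")
E
```

```text
t 9.15 p [ 462.2 -131.2  201.4] q [0.707  0.7072 0.0013 0.0013] w 26.8 gf 0.0 F [ 0.4  0.3 -0.6] j7 [-0.07  0.34  0.31  2.18 -0.17  0.64  0.36]
turn [0.21 0.   0.02] shift [-5.58 -6.29  5.12]
```

View pics/w2.png

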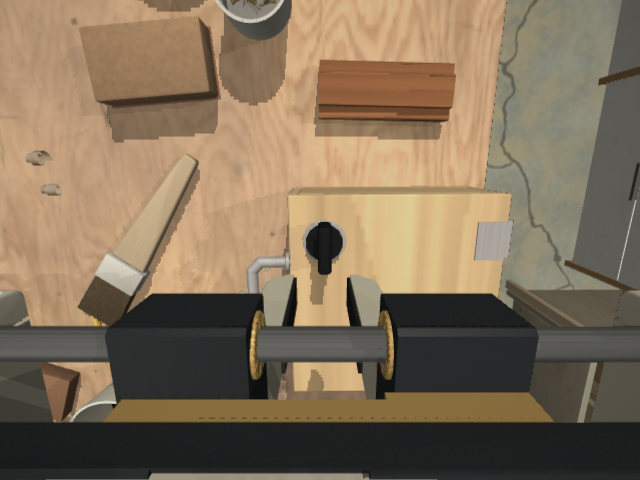

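```bash
python3 - <<'E'
from h import *
d=load("w2")
for n,u,v,z in(("knobL",324.5,222,122.5),("knobR",324.5,273,122.5),("lidFL",290,193,86.5),("lidBL",511,194,86.5),("hL",252,265,84),("f",320,62,16),("f",454,65,16),("f",450,121,8),("f",318,120,8),("strip F nearR",317,103,22),("strip B R",452,107,22)): print(n,px2w(d,u,v,z).round(1))
E
```

```text
knobL [ 464.9 -107.8  122.5]
knobR [ 465.1 -147.8  122.5]
lidFL [436.5 -89.8  86.5]
lidBL [621.7 -90.5  86.5]
hL [ 401.1 -153.6   84. ]
f [461.6  27.8  16. ]
f [590.   25.4  16. ]
f [593.9 -24.3   8. ]
f [459.5 -23.5   8. ]
strip F nearR [458.7  -9.6  22. ]
strip B R [589.5 -13.1  22. ]
```

drive_tool:
  increments:
    - [[0,0,0,-3,-3.2,0,0.5],[0,0,0,-5.5,-6.2,3,0.5],[0,0,0,-5.5,-6.2,6,0.5],[0,0,0,-5.5,-6.2,7,0.5],[0,0,0,-5.5,-6.2,7,0.5],[0,0,0,-5.5,-6.2,9,0.5],[0,0,0,-5.5,-6.2,11,0.5],[0,0,0,-5.5,-6.2,13.1,0.5],[0,0,0,-5.5,-6.2,13.1,0.5],[0,0,0,-5.5,-6.2,13.1,1],[0,0,0,-5.5,-6.2,13.1,1],[0,0,0,-5.5,-6.2,13.1,1],[0,0,0,-5.5,-6.2,13.1,1],[0,0,0,-5.5,-6.2,13.1,1],[0,0,0,-5.5,-6.2,13.1,1]]

```text
t: 11.08
position: [400.0, -186.4, 68.9]
tool_rot: [0.707, 0.707, 0.0, 0.001]
contact_force: [2.2, 1.9, 4.4]
gripper_width: 8.8
grasp_force: 30.0
```

```bash
python3 - <<'E'
from h import *
s=st(); p=np.array(s["position"])
# arc waypoints, tool frame: x=wy,y=wx,z=-wz ; bar at current x, z 81.5
hx,hz=529+95,76.5; off=p[2]-81.5
a0=np.arctan2(5,224); 
for th in np.linspace(0,1.87,20)[1:]:
    x=hx-224*np.cos(th+a0); z=hz+224*np.sin(th+a0)
    print(f"[0,0,0,0,{(x-400)/10:.1f},{-(z-81.5)/10:.1f},1],",end=" ")
E
```

```text
t 11.07 p [ 400.  -186.4   68.9] q [7.071e-01 7.071e-01 3.000e-04 6.000e-04] w 8.8 gf 30.0 F [2.2 1.9 4.4] j7 [ 0.21  0.55  0.14  2.37 -0.31  0.24  0.63]
[0,0,0,0,0.2,-2.2,1], [0,0,0,0,0.5,-4.4,1], [0,0,0,0,1.1,-6.5,1], [0,0,0,0,1.9,-8.6,1], [0,0,0,0,2.9,-10.5,1], [0,0,0,0,4.1,-12.4,1], [0,0,0,0,5.4,-14.1,1], [0,0,0,0,7.0,-15.7,1], [0,0,0,0,8.6,-17.2,1], [0,0,0,0,10.4,-18.4,1], [0,0,0,0,12.3,-19.5,1], [0,0,0,0,14.4,-20.4,1], [0,0,0,0,16.4,-21.1,1], [0,0,0,0,18.6,-21.6,1], [0,0,0,0,20.8,-21.8,1], [0,0,0,0,23.0,-21.9,1], [0,0,0,0,25.2,-21.7,1], [0,0,0,0,27.4,-21.3,1], [0,0,0,0,29.5,-20.8,1],
```

drive_tool:
  increments:
    - [[0,0,0,0,0.2,-2.2,1],[0,0,0,0,0.5,-4.4,1],[0,0,0,0,1.1,-6.5,1],[0,0,0,0,1.9,-8.6,1],[0,0,0,0,2.9,-10.5,1],[0,0,0,0,4.1,-12.4,1],[0,0,0,0,5.4,-14.1,1]]

```text
t: 11.95
position: [451.4, -186.3, 209.4]
tool_rot: [0.707, 0.707, -0.001, -0.002]
contact_force: [1.1, -1.5, -7.6]
gripper_width: 9.3
grasp_force: 30.0
```

drive_tool:
  increments:
    - [[0,0,0,0,1.6,-1.6,1],[0,0,0,0,3.2,-3.1,1],[0,0,0,0,5.0,-4.3,1],[0,0,0,0,6.9,-5.4,1],[0,0,0,0,9.0,-6.3,1],[0,0,0,0,11.0,-7.0,1],[0,0,0,0,13.2,-7.5,1],[0,0,0,0,15.4,-7.7,1],[0,0,0,0,17.6,-7.8,1],[0,0,0,0,19.8,-7.6,1],[0,0,0,0,22.0,-7.2,1],[0,0,0,0,24.1,-6.7,1],[0,0,0,0,24.1,-6.7,1]]

```text
t: 13.58
position: [690.6, -185.8, 275.1]
tool_rot: [0.707, 0.707, -0.003, -0.004]
contact_force: [-10.4, 3.6, 4.5]
gripper_width: 9.1
grasp_force: 30.0
```

drive_tool:
  increments:
    - [[0,0,0,0,0,0,0.3],[0,0,0,0,0,0,0.3],[0,0,0,0,0,-2,0.3],[0,0,0,0,0,-5,0.3],[0,0,0,0,-6,-5,0.4],[0,0,0,0,-12,-5,0.45],[0,0,0,0,-17,-3,0.45],[0,0,0,0,-21.6,2,0.45],[0,0,0,0,-21.6,5,0.45],[0,0,0,0,-21.6,8,0.45],[0,0,0,0,-21.6,8,0.45]]

```text
t: 14.95
position: [477.1, -186.2, 195.3]
tool_rot: [0.707, 0.707, -0.001, -0.001]
contact_force: [-0.1, -0.3, 1.0]
gripper_width: 25.5
grasp_force: 0.0
```

```bash
python3 - <<'E'
from h import *
st(); d=snap("wrist","w3"); go([474.5,-186.5,53],ydir=0); print(w2px(d,[474.5,-186.5,72]))
E
```

```text
t 14.95 p [ 477.1 -186.2  195.3] q [ 0.7073  0.7069 -0.001  -0.0015] w 25.5 gf 0.0 F [-0.1 -0.3  1. ] j7 [ 0.02  0.39  0.33  2.12 -0.2   0.66  0.49]
turn [-0.09 -0.01 -0.05] shift [ 0.   -0.33 14.35]
[318.67274787 239.42451332]
```

View pics/w3.png

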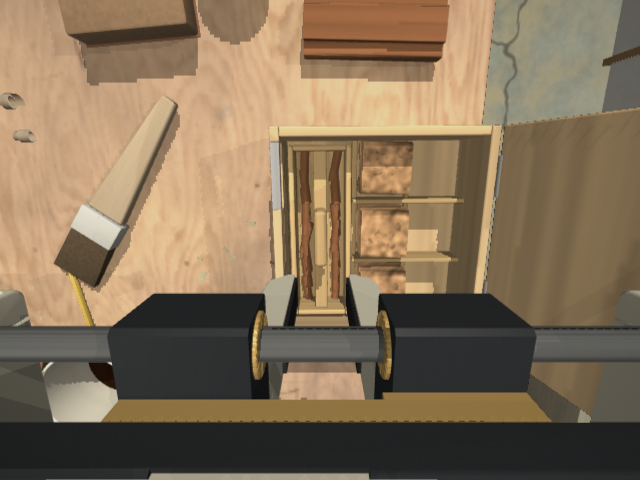

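```bash
python3 - <<'E'
from h import *
d=load("w3")
for n,u,v,z in(("fin",321,240,72),("finend",321,207,72),("tillL",289,143,50),("tillR",352,145,50),("till end",320,143,50),("boxFL",272,128,76),("boxBL",501,127,76),("b bead front",362,180,54),("b bead back",412,180,54),("beadL",385,142,54),("filL",384,208,54),("fil F",360,230,54),("filB",408,230,54)): print(n,px2w(d,u,v,z).round(1))
E
```

```text
fin [ 476.6 -187.    72. ]
finend [ 476.6 -157.5   72. ]
tillL [ 447.9 -103.1   50. ]
tillR [ 504.3 -104.8   50. ]
till end [ 475.6 -103.1   50. ]
boxFL [436.9 -92.7  76. ]
boxBL [622.3 -92.   76. ]
b bead front [ 513.7 -135.4   54. ]
b bead back [ 558.9 -135.4   54. ]
beadL [ 533.  -102.4   54. ]
filL [ 534.7 -160.9   54. ]
fil F [ 513.2 -181.6   54. ]
filB [ 558.2 -181.6   54. ]
```

```bash
python3 - <<'E'
from h import *
d=load("w3")
for n,u,v,z in(("brush tip",180,105,8),("brush r",125,240,8),("brush end",95,288,8),("handle-mug top",120,365,95)): print(n,px2w(d,u,v,z).round(1))
d=load("side0")
for n,u,v,z in(("beam L top",265,440,40),("beam R",450,415,40),("beam bot",268,472,0),("mughandle",257,355,50),("mug R",236,330,90),("chip",300,350,5),("brush tip",257,253,8),("brush end",205,300,10)): print(n,px2w(d,u,v,z).round(1))
E
```

```text
brush tip [336.6 -64.9   8. ]
brush r [ 262.2 -202.5    8. ]
brush end [ 220.  -258.4    8. ]
handle-mug top [ 294.  -298.4   95. ]
beam L top [ 340.2 -478.7   40. ]
beam R [ 604.2 -465.2   40. ]
beam bot [ 341.8 -503.9    0. ]
mughandle [ 331.3 -343.7   50. ]
mug R [ 301.9 -324.5   90. ]
chip [ 401.1 -305.7    5. ]
brush tip [331.6 -56.3   8. ]
brush end [ 235.1 -181.3   10. ]
```

drive_tool:
  increments:
    - [[0,0,0,0,-0.1,5,0.45],[0,0,0,0,-0.1,10,0.45],[0,0,0,0,-0.1,13,0.45],[0,0,0,0,-0.1,14.2,0.45],[0,0,0,0,-0.1,14.2,0.45],[0,0,0,0,-0.1,14.2,1],[0,0,0,0,-0.1,14.2,1],[0,0,0,0,-0.1,14.2,1],[0,0,0,0,-0.1,14.2,1],[0,0,0,0,-0.1,14.2,1],[0,0,0,0,-0.1,13.5,1],[0,0,0,0,-0.1,12.5,1]]

```text
t: 16.5
position: [477.3, -186.3, 72.2]
tool_rot: [0.707, 0.707, 0.0, -0.0]
contact_force: [0.4, 0.4, -1.9]
gripper_width: 11.9
grasp_force: 30.0
```

drive_tool:
  increments:
    - [[0,0,0,0,0,-3,1],[0,0,0,0,0,-6,1],[0,0,0,0,0,-8.3,1],[0,0,0,0,-2,-8.3,1],[0,0,0,0,-5,-8.3,1],[0,0,0,0,-8.2,-8.3,1],[0,0,0,0,-8.2,-6,1],[0,0,0,0,-8.2,-3,1],[0,0,0,0,-8.2,0,1],[0,0,0,0,-8.2,1.5,1],[0,0,0,0,-8.2,2.1,1],[0,0,0,0,-8.2,2.1,1],[0,0,0,0,-8.2,2.1,1]]

```text
t: 18.12
position: [395.7, -186.4, 51.3]
tool_rot: [0.707, 0.707, 0.0, 0.001]
contact_force: [0.3, 0.3, -3.0]
gripper_width: 11.7
grasp_force: 30.0
```

drive_tool:
  increments:
    - [[0,0,0,0,0,0.3,1],[0,0,0,0,0,0.5,1],[0,0,0,0,0,0.5,1]]

```text
t: 18.5
position: [395.6, -186.5, 46.9]
tool_rot: [0.707, 0.707, 0.001, 0.001]
contact_force: [-2.8, 1.2, 24.0]
gripper_width: 11.7
grasp_force: 30.0
```

drive_tool:
  increments:
    - [[0,0,0,0,0,-0.1,0.45],[0,0,0,0,0,-0.1,0.45],[0,0,0,0,0,-0.1,0.45],[0,0,0,0,0,-3,0.45],[0,0,0,0,0,-8,0.45],[0,0,0,2,4,-12,0.1],[0,0,0,4,9,-14,-0.35],[0,0,0,5.9,14.1,-14,-0.35],[0,0,0,5.9,14.1,-12,-0.35],[0,0,0,5.9,14.1,-10,-0.35],[0,0,0,5.9,14.1,-10,-0.35]]

```text
t: 19.88
position: [535.3, -127.1, 144.3]
tool_rot: [0.707, 0.707, -0.001, -0.001]
contact_force: [-0.9, -0.2, 0.3]
gripper_width: 62.4
grasp_force: 0.0
```

```bash
python3 - <<'E'
from h import *
st(); go([536.3,-127,34],ydir=0); d=snap("wrist","w4"); snap("scene","s4"); print(w2px(d,[536.3,-127,54]))
E
```

```text
t 19.88 p [ 535.3 -127.1  144.3] q [ 0.7072  0.7071 -0.001  -0.0012] w 62.4 gf 0.0 F [-0.9 -0.2  0.3] j7 [-0.11  0.51  0.34  2.08 -0.3   0.59  0.44]
turn [-0.18 -0.02 -0.01] shift [ 0.    0.13 11.03]
[322.70134388 248.45126869]
```

View pics/w4.png

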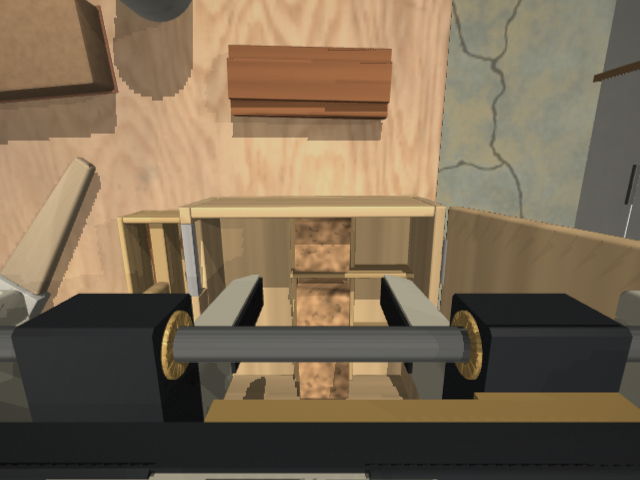

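drive_tool:
  increments:
    - [[0,0,0,0,0.1,4,-0.35],[0,0,0,0,0.1,7,-0.35],[0,0,0,0,0.1,9,-0.35],[0,0,0,0,0.1,11,-0.35],[0,0,0,0,0.1,11,-0.35]]

```text
t: 20.6
position: [537.1, -127.5, 35.4]
tool_rot: [0.707, 0.707, -0.0, -0.0]
contact_force: [-0.9, -0.2, 0.3]
gripper_width: 63.0
grasp_force: 0.0
```

```bash
python3 - <<'E'
from h import *
d=load("w4")
for n,u,v,z in(("FL",229,45.5,16),("BL",391,49.5,16),("FLs",229,53,16),("strip FR",229,100,22),("strip BR",391,104,22),("bot FR",234,116,0),("bot BR",387,118.5,0)): print(n,px2w(d,u,v,z).round(1))
im=cv2.imread("pics/w4.png")[30:135,210:410]; cv2.imwrite("pics/c4.png",cv2.resize(im,None,fx=4,fy=4,interpolation=cv2.INTER_CUBIC))
E
```

```text
FL [461.9  29.1  16. ]
BL [590.2  26.2  16. ]
FLs [461.5  23.7  16. ]
strip FR [460.7 -12.   22. ]
strip BR [591.2 -15.   22. ]
bot FR [458.5 -21.5   0. ]
bot BR [592.5 -23.5   0. ]
```

View pics/c4.png

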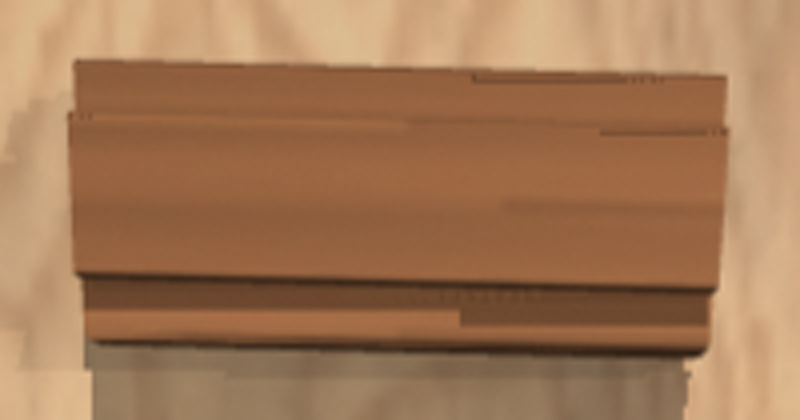

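```bash
python3 - <<'E'
from h import *
d=load("w4")
for n,u,v,z in(("FL",75,60,16),("BL",727,75,16),("sFL",70,114,22),("sBL",728,131,22),("sFR",77,272,22),("sBR",718,289,22),("FR",90,340,16),("BR",708,354,16)): print(n,px2w(d,u/4+210,v/4+30,z).round(1))
E
```

```text
FL [461.7  29.5  16. ]
BL [590.8  26.7  16. ]
sFL [461.6  18.2  22. ]
sBL [590.4  15.1  22. ]
sFR [461.1 -10.5  22. ]
sBR [589.9 -13.7  22. ]
FR [461.3 -22.6  16. ]
BR [589.6 -25.3  16. ]
```

drive_tool:
  increments:
    - [[0,0,0,0,0,0,1],[0,0,0,0,0,0,1],[0,0,0,0,0,0,1],[0,0,0,0,0,0,1],[0,0,0,0,0,0,1],[0,0,0,0,0,0,1],[0,0,0,0,0,0,1],[0,0,0,0,0,-2,1],[0,0,0,0,0,-5,1],[0,0,0,0,0,-8,1],[0,0,0,0,0,-11,1],[0,0,0,0,0,-12,1]]

```text
t: 22.1
position: [538.0, -127.4, 157.4]
tool_rot: [0.707, 0.707, 0.001, 0.001]
contact_force: [0.0, -0.2, -0.7]
gripper_width: 43.7
grasp_force: 30.0
```

drive_tool:
  increments:
    - [[0,0,0,4,0,-3,1],[0,0,0,9,0,-4,1],[0,0,0,14,0,-4,1],[0,0,0,19,0,-4,1],[0,0,0,20.7,0,-4,1],[0,0,0,20.7,0,-4,1],[0,0,0,20.7,0,-4,1]]

```text
t: 22.98
position: [537.3, 77.8, 195.5]
tool_rot: [0.708, 0.706, -0.0, 0.0]
contact_force: [-0.3, -0.2, -0.6]
gripper_width: 43.8
grasp_force: 30.0
```

```bash
python3 - <<'E'
from h import *
st(); d=snap("wrist","w5")
E
```

```text
t 22.98 p [537.3  77.8 195.5] q [ 7.079e-01  7.063e-01 -4.000e-04  2.000e-04] w 43.8 gf 30.0 F [-0.3 -0.2 -0.6] j7 [-0.54  0.44  0.41  2.06 -0.27  0.7   0.04]
```

View pics/w5.png

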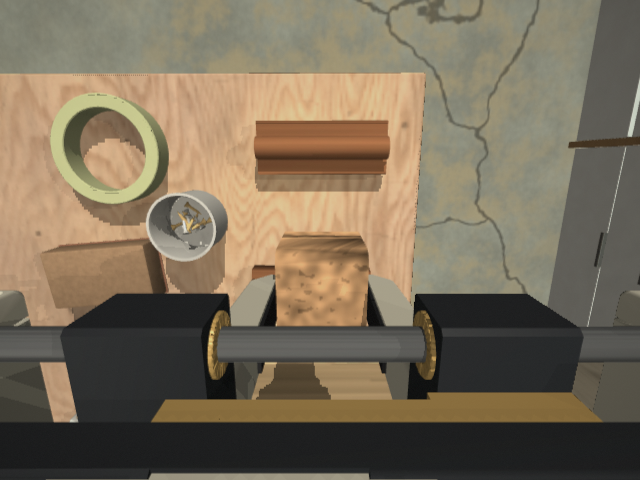

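```bash
python3 - <<'E'
from h import *
d=load("w5")
im=cv2.imread("pics/w5.png")[105:200,235:405]; cv2.imwrite("pics/c5.png",cv2.resize(im,None,fx=4.6,fy=4.6,interpolation=cv2.INTER_CUBIC))
for n,u,v,z in(("FL",257,121,16),("BL",388,121,16),("FR",258,174,16),("BR",387,173.5,16),("tip block top L",280,237,196)): print(n,px2w(d,u,v,z).round(1))
E
```

```text
FL [474.7 183.   16. ]
BL [602.7 182.8  16. ]
FR [473.2 132.3  16. ]
BR [604.1 132.5  16. ]
tip block top L [516.5 108.1 196. ]
```

View pics/c5.png

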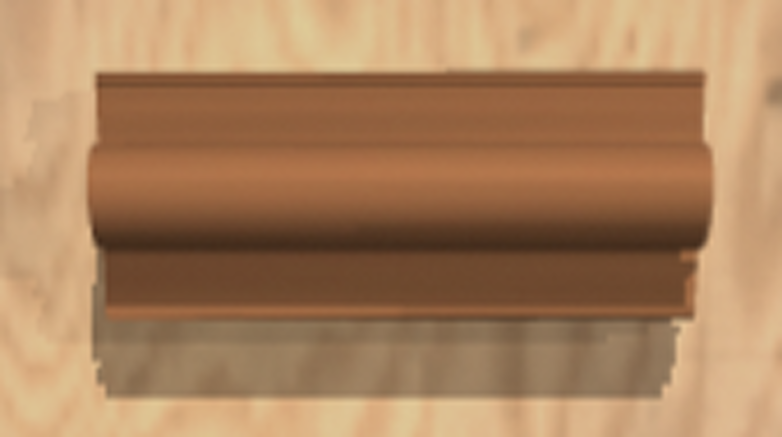

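```bash
python3 - <<'E'
from h import *
d=load("w5")
print(px2w(d,322,236,215), px2w(d,368,237,215),px2w(d,280,237,215))
d=load("w4"); print(px2w(d,322,218,54), px2w(d,322,272,54))
d=load("w3"); print(px2w(d,385,142,54), px2w(d,385,193,54),px2w(d,383,208,54))
E
```

```text
[537.8625719  112.89756127 215.        ] [558.54380525 112.40499869 215.        ] [518.97615288 112.46542932 215.        ]
[ 535.71924783 -102.51484152   54.        ] [ 535.76092696 -146.7272391    54.        ]
[ 532.95179774 -102.44221923   54.        ] [ 535.02938831 -147.0881207    54.        ] [ 533.82224935 -160.85737171   54.        ]
```

```bash
python3 - <<'E'
from h import *
d=load("w5")
for yc in(77.8,79.8,81.8):
  print(yc,[w2px(d,[537.3,yc+24,z]).round(1)for z in(169,215)],w2px(d,[537.3-21,yc+24,169]).round(1))
im=d["img"][225:300,260:385]; cv2.imwrite("pics/c5b.png",cv2.resize(im,None,fx=6,fy=6,interpolation=cv2.INTER_CUBIC))
E
```

```text
77.8 [array([321. , 237.1]), array([320.8, 259.7])] [285.5 237.1]
79.8 [array([321. , 233.7]), array([320.8, 255.5])] [285.4 233.8]
81.8 [array([321. , 230.4]), array([320.8, 251.2])] [285.3 230.5]
```

View pics/c5b.png

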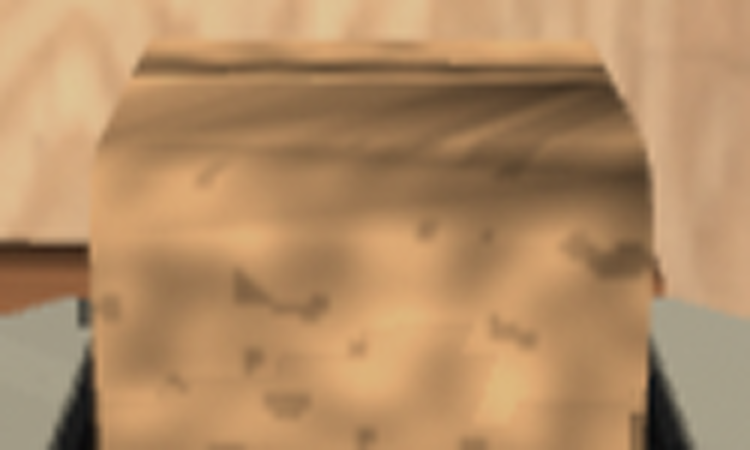

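drive_tool:
  increments:
    - [[0,0,0,4,0,0,1],[0,0,0,7.6,0,3,1],[0,0,0,7.6,0,8,1],[0,0,0,7.6,0,11,1],[0,0,0,7.6,0,12.5,1],[0,0,0,7.6,0,12.5,1],[0,0,0,7.6,0,12.5,1]]

```text
t: 23.9
position: [538.2, 155.2, 71.7]
tool_rot: [0.708, 0.707, 0.001, 0.0]
contact_force: [-0.3, -0.8, -0.7]
gripper_width: 43.6
grasp_force: 30.0
```

```bash
python3 - <<'E'
from h import *
st(); go([538,154.7,61],ydir=0); d=snap("wrist","w6"); im=d["img"][130:330,200:440]; cv2.imwrite("pics/w6c.png",cv2.resize(im,None,fx=3,fy=3,interpolation=cv2.INTER_CUBIC))
E
```

```text
t 23.9 p [538.2 155.2  71.7] q [7.075e-01 7.067e-01 7.000e-04 4.000e-04] w 43.6 gf 30.0 F [-0.3 -0.8 -0.7] j7 [-0.57  0.63  0.28  2.11 -0.39  0.45  0.01]
turn [ 0.09 -0.02 -0.07] shift [-0.05 -0.02  1.07]
```

View pics/w6c.png

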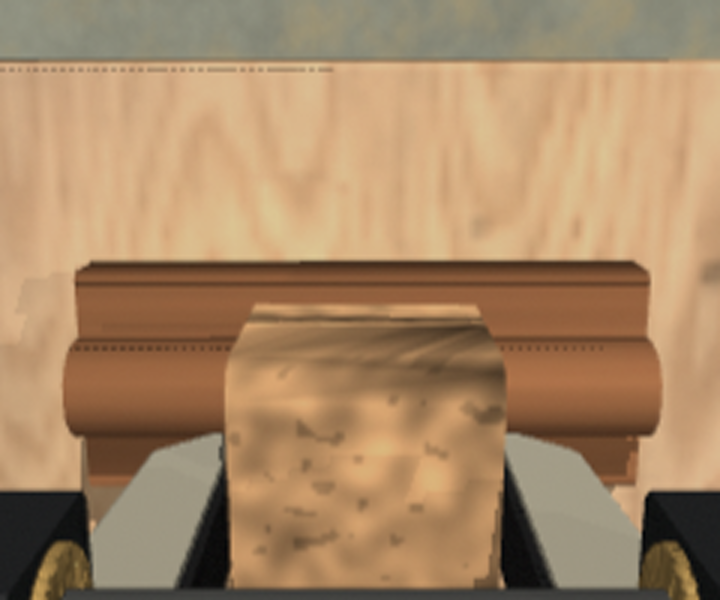

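```bash
python3 - <<'E'
from h import *
d=load("w6")
P=lambda u,v,z: px2w(d,u/3+200,v/3+130,z).round(1)
print(P(365,305,45.2),P(365,263,16),P(365,270,16), P(80,275,16),P(645,275,16),P(95,484,16),P(635,484,16))
E
```

```text
[538.6 182.5  45.2] [538.7 185.9  16. ] [538.7 184.3  16. ] [474.7 183.2  16. ] [601.6 183.1  16. ] [474.8 133.   16. ] [602.7 132.9  16. ]
```

drive_tool:
  increments:
    - [[0,0,0,0,0,0.8,1],[0,0,0,0,0,1.6,1],[0,0,0,0,0,2.2,1],[0,0,0,0,0,2.6,1],[0,0,0,0,0,2.6,1]]

```text
t: 24.58
position: [537.3, 155.6, 44.5]
tool_rot: [0.707, 0.707, -0.0, -0.0]
contact_force: [0.1, 0.4, -0.3]
gripper_width: 43.8
grasp_force: 30.0
```

drive_tool:
  increments:
    - [[0,0,0,0,0,0.15,1],[0,0,0,0,0,0.3,1],[0,0,0,0,0,0.3,1]]

```text
t: 24.95
position: [537.4, 155.6, 43.9]
tool_rot: [0.707, 0.707, 0.001, -0.0]
contact_force: [-6.5, -1.7, 33.3]
gripper_width: 43.6
grasp_force: 30.0
```

drive_tool:
  increments:
    - [[0,0,0,0,0,0.1,-0.35],[0,0,0,0,0,0.1,-0.35],[0,0,0,0,0,0.1,-0.35],[0,0,0,0,0,-2,-0.35],[0,0,0,0,0,-6,-0.35],[0,0,0,-4,0,-11,-0.35],[0,0,0,-8,0,-11,-0.35],[0,0,0,-8,0,-11,-0.35]]

```text
t: 25.95
position: [537.4, 72.5, 152.4]
tool_rot: [0.709, 0.705, 0.0, 0.001]
contact_force: [0.8, 0.1, 0.2]
gripper_width: 63.1
grasp_force: 0.0
```

```bash
python3 - <<'E'
from h import *
st(); go([536.5,-187,140],ydir=0); d=snap("wrist","w7"); im=d["img"][60:300,180:480]; cv2.imwrite("pics/w7c.png",cv2.resize(im,None,fx=2.6,fy=2.5,interpolation=cv2.INTER_CUBIC))
E
```

```text
t 25.95 p [537.4  72.5 152.4] q [7.088e-01 7.054e-01 1.000e-04 7.000e-04] w 63.1 gf 0.0 F [0.8 0.1 0.2] j7 [-0.5   0.5   0.37  2.1  -0.31  0.6   0.08]
turn [ 0.07  0.04 -0.28] shift [-25.94   0.03   1.26]
```

View pics/w7c.png

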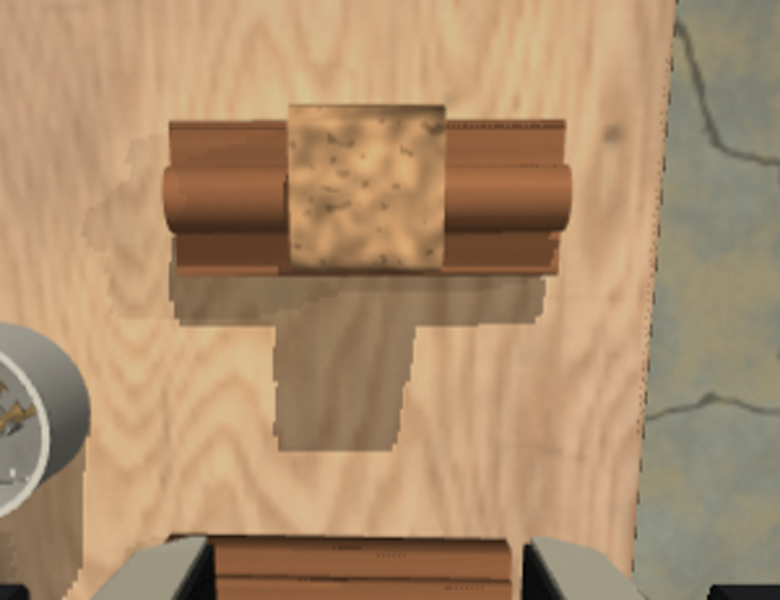

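drive_tool:
  increments:
    - [[0,0,0,-6,0,0,-0.35],[0,0,0,-12,0,0,-0.35],[0,0,0,-18,0,0,-0.35],[0,0,0,-24,0,0,-0.35],[0,0,0,-26,0,1,-0.35],[0,0,0,-26,0,4,-0.35],[0,0,0,-26,0,7,-0.35],[0,0,0,-26,0,9,-0.35],[0,0,0,-26,0,9,-0.35]]

```text
t: 27.12
position: [536.7, -182.9, 59.7]
tool_rot: [0.707, 0.707, -0.001, -0.002]
contact_force: [-0.0, 1.0, -0.3]
gripper_width: 62.8
grasp_force: 0.0
```

```bash
python3 - <<'E'
from h import *
st(); go([536.5,-187,34],ydir=0)
E
```

```text
t 27.12 p [ 536.7 -182.9   59.7] q [ 0.7067  0.7075 -0.0008 -0.0017] w 62.8 gf 0.0 F [-0.   1.  -0.3] j7 [ 0.07  0.65  0.24  2.09 -0.35  0.43  0.58]
turn [-0.2  -0.08  0.06] shift [-0.41 -0.01  2.57]
```

drive_tool:
  increments:
    - [[0,0,0,-0.3,0,1.2,-0.35],[0,0,0,-0.3,0,2.4,-0.35],[0,0,0,-0.3,0,2.4,-0.35],[0,0,0,-0.3,0,2.4,1],[0,0,0,-0.3,0,2.4,1],[0,0,0,-0.3,0,2.4,1],[0,0,0,-0.3,0,2.4,1],[0,0,0,-0.3,0,2.4,1],[0,0,0,-0.3,0,2.4,1],[0,0,0,-0.3,0,2.4,1],[0,0,0,-0.3,0,2.4,1]]

```text
t: 28.5
position: [537.5, -187.4, 38.0]
tool_rot: [0.707, 0.707, 0.0, 0.0]
contact_force: [-0.6, 0.5, 6.2]
gripper_width: 43.6
grasp_force: 30.0
```

drive_tool:
  increments:
    - [[0,0,0,0,0,-3,1],[0,0,0,0,0,-7,1],[0,0,0,0,0,-11,1],[0,0,0,3,0,-14,1],[0,0,0,8,0,-15,1],[0,0,0,12.5,0,-15,1],[0,0,0,12.5,0,-15,1],[0,0,0,12.5,0,-15,1],[0,0,0,12.5,0,-15,1]]

```text
t: 29.62
position: [537.2, -63.8, 187.6]
tool_rot: [0.708, 0.706, -0.0, 0.0]
contact_force: [-0.3, 1.0, 0.3]
gripper_width: 43.8
grasp_force: 30.0
```

```bash
python3 - <<'E'
from h import *
st(); d=snap("wrist","w8"); im=d["img"][90:300,200:450]; cv2.imwrite("pics/w8c.png",cv2.resize(im,None,fx=2.8,fy=2.8,interpolation=cv2.INTER_CUBIC))
g=cv2.GaussianBlur(d["img"],(3,3),0).astype(int)
for u in (245,265,295,320,345,375,390):
    c=g[90:300,u]; dd=np.abs(c[2:]-c[:-2]).sum(1); i=[k for k in range(1,len(dd)-1) if dd[k]>45 and dd[k]>=dd[k-1] and dd[k]>dd[k+1]]
    print(u,[(k+91,int(dd[k])) for k in i])
E
```

```text
t 29.62 p [537.2 -63.8 187.6] q [ 7.079e-01  7.063e-01 -3.000e-04  2.000e-04] w 43.8 gf 30.0 F [-0.3  1.   0.3] j7 [-0.26  0.44  0.38  2.07 -0.26  0.67  0.29]
245 [(132, 179), (175, 93), (182, 81), (190, 57), (202, 106), (253, 75), (272, 105), (279, 113)]
265 [(132, 147), (175, 83), (182, 86), (202, 132), (249, 64), (253, 58), (271, 99), (276, 74)]
295 [(97, 114), (133, 186), (176, 89), (182, 86), (186, 51), (202, 134), (233, 78), (244, 69)]
320 [(97, 134), (134, 156), (176, 66), (182, 82), (186, 53), (205, 136), (233, 102)]
345 [(134, 181), (177, 96), (185, 51), (205, 125), (233, 65), (237, 49), (251, 65), (257, 64), (262, 65), (279, 58)]
375 [(135, 139), (248, 51), (252, 55), (271, 107), (275, 67)]
390 [(248, 66), (271, 101), (278, 100)]
```

```bash
python3 - <<'E'
from h import *
d=load("w8")
for n,u,v,z in(("far",245,132,16),("far",375,135,16),("stripnear",245,175,22),("stripnear",345,176.5,22),("near",245,182,16),("near",320,182.5,16),("near",345,185,16),("near0",320,186,0),("shadow",320,204,0),("block bot",320,233,187.6-30)): print(n,px2w(d,u,v,z).round(1))
f=[w2px(d,p).round(1) for p in ((461.7,29.5,16),(590.8,26.7,16),(461.3,-22.6,16),(589.6,-25.3,16))]; print(f)
E
```

```text
far [464.   30.6  16. ]
far [589.2  27.6  16. ]
stripnear [463.   -9.7  22. ]
stripnear [560.5 -11.3  22. ]
near [461.3 -16.8  16. ]
near [536.1 -17.4  16. ]
near [561.  -19.9  16. ]
near0 [536.  -22.1   0. ]
shadow [535.9 -41.    0. ]
block bot [536.6 -38.1 157.6]
[array([242.7, 133.2]), array([376.6, 136. ]), array([245.4, 187.9]), array([373.4, 190.4])]
```

drive_tool:
  increments:
    - [[0,0,0.6,3.2,0,2,1],[0,0,1.3,6.3,0,6,1],[0,0,1.3,6.3,0,9,1],[0,0,1.3,6.3,0,11,1],[0,0,1.3,6.3,0,11.8,1],[0,0,1.3,6.3,0,11.8,1],[0,0,1.3,6.3,0,11.8,1]]

```text
t: 30.55
position: [537.8, 0.2, 70.4]
tool_rot: [0.715, 0.699, 0.0, 0.0]
contact_force: [0.8, -0.0, -1.2]
gripper_width: 43.8
grasp_force: 30.0
```

```bash
python3 - <<'E'
from h import *
st(); d=snap("wrist","w9"); im=d["img"][130:330,200:440]; cv2.imwrite("pics/w9c.png",cv2.resize(im,None,fx=3,fy=3,interpolation=cv2.INTER_CUBIC))
g=cv2.GaussianBlur(d["img"],(3,3),0).astype(int)
for u in (230,240,250,295,320,345,385,395,405):
    c=g[180:320,u]; dd=np.abs(c[2:]-c[:-2]).sum(1); i=[k for k in range(1,len(dd)-1) if dd[k]>40 and dd[k]>=dd[k-1] and dd[k]>dd[k+1]]
    print(u,[(k+181,int(dd[k])) for k in i])
E
```

```text
t 30.55 p [5.378e+02 2.000e-01 7.040e+01] q [7.154e-01 6.987e-01 4.000e-04 4.000e-04] w 43.8 gf 30.0 F [ 0.8 -0.  -1.2] j7 [-0.28  0.62  0.26  2.16 -0.38  0.41  0.26]
230 [(217, 244), (220, 71), (236, 62), (239, 76), (281, 62), (287, 83), (306, 67)]
240 [(217, 263), (220, 75), (236, 59), (239, 75), (280, 65), (286, 86), (294, 72)]
250 [(217, 241), (220, 74), (236, 61), (239, 67), (281, 91)]
295 [(217, 256), (220, 64), (234, 73), (244, 68), (309, 57), (317, 49)]
320 [(217, 243), (220, 64), (235, 83), (264, 46), (317, 71)]
345 [(217, 253), (220, 66), (226, 49), (234, 102), (237, 48), (251, 64), (257, 61), (261, 63), (264, 62), (279, 58)]
385 [(217, 232), (220, 66), (236, 77), (239, 59), (278, 99)]
395 [(218, 180), (221, 56), (236, 78), (239, 61), (282, 97)]
405 []
```

View pics/w9c.png

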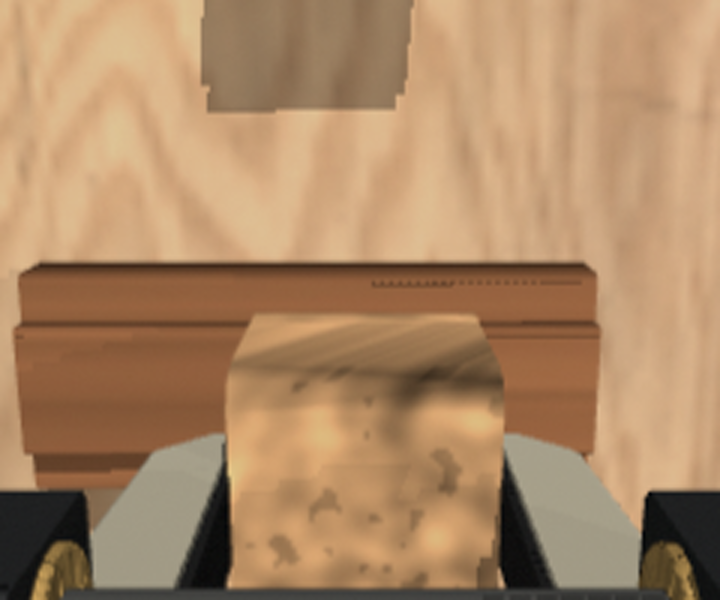

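```bash
python3 - <<'E'
from h import *
d=load("w9")
for n,v,z in(("far217",217.5,16),("far220",220,16),("stripfar",239,22),("stripnear",281,22),("near",287,16),("nearbot",294,16),("block",234.5,40.4)): print(n,px2w(d,320 if n!='near' else 240,v,z).round(1))
d=load("w6"); print(px2w(d,320,231.7,45.2))
E
```

```text
far217 [537.9  31.2  16. ]
far220 [537.8  29.6  16. ]
stripfar [537.6  17.9  22. ]
stripnear [536.9 -11.5  22. ]
near [480.4 -16.9  16. ]
nearbot [536.6 -23.5  16. ]
block [537.8  25.   40.4]
[537.66747447 182.4684917   45.2       ]
```

drive_tool:
  increments:
    - [[0,0,0,0.2,0,0.8,1],[0,0,0,0.2,0,1.4,1],[0,0,0,0.2,0,1.6,1],[0,0,0,0.2,0,1.8,1],[0,0,0,0.2,0,2.0,1],[0,0,0,0.2,0,2.0,1]]

```text
t: 31.35
position: [537.3, 2.6, 49.5]
tool_rot: [0.715, 0.699, -0.0, -0.0]
contact_force: [-0.1, 0.1, -0.1]
gripper_width: 43.6
grasp_force: 30.0
```

drive_tool:
  increments:
    - [[0,0,0,0,0,0.2,1],[0,0,0,0,0,0.35,1],[0,0,0,0,0,0.35,1]]

```text
t: 31.72
position: [537.4, 2.7, 46.1]
tool_rot: [0.715, 0.699, -0.0, -0.0]
contact_force: [-0.0, -0.4, -0.9]
gripper_width: 43.6
grasp_force: 30.0
```

drive_tool:
  increments:
    - [[0,0,0,0,0,0.15,1],[0,0,0,0,0,0.3,1],[0,0,0,0,0,0.3,1]]

```text
t: 32.1
position: [537.5, 2.6, 45.4]
tool_rot: [0.715, 0.699, 0.001, 0.0]
contact_force: [-7.8, 0.7, 34.7]
gripper_width: 43.8
grasp_force: 30.0
```

drive_tool:
  increments:
    - [[0,0,0,0,0,0.1,-0.35],[0,0,0,0,0,0.1,-0.35],[0,0,0,0,0,0.1,-0.35],[0,0,0,0,0,-2,-0.35],[0,0,0,0,0,-6,-0.35],[0,0,0,-3,0,-11,-0.35],[0,0,-1.3,-8,0,-12,-0.35],[0,0,-1.3,-8,0,-12,-0.35],[0,0,-1.3,-8,0,-12,-0.35]]

```text
t: 33.22
position: [535.3, -76.9, 162.7]
tool_rot: [0.707, 0.707, -0.0, -0.0]
contact_force: [0.4, 0.5, 0.4]
gripper_width: 62.6
grasp_force: 0.0
```

```bash
python3 - <<'E'
from h import *
st(); d=snap("wrist","w10"); d2=snap("scene","s10")
g=cv2.GaussianBlur(d["img"],(3,3),0).astype(int)
for u in (250,300,320,340,385):
    c=g[100:290,u]; dd=np.abs(c[2:]-c[:-2]).sum(1); i=[k for k in range(1,len(dd)-1) if dd[k]>50 and dd[k]>=dd[k-1] and dd[k]>dd[k+1]]
    print(u,[(k+101,int(dd[k]),px2w(d,u,k+101,16)[1].round(),px2w(d,u,k+101,62)[1].round()) for k in i])
for v in (160,175):
    c=g[v,200:440]; dd=np.abs(c[2:]-c[:-2]).sum(1); i=[k for k in range(1,len(dd)-1) if dd[k]>60 and dd[k]>=dd[k-1] and dd[k]>dd[k+1]]
    print(v,[(k+201,int(dd[k])) for k in i])
# scene change near bead between s4 and s10
a=load("s4")["img"].astype(int); b=d2["img"].astype(int)
df=np.abs(a-b).sum(2)>90; print("changed cols/rows bead", [ (np.where(df[180:222,248:308])[k].min(),np.where(df[180:222,248:308])[k].max()) for k in(0,1)], df[180:222,248:308].sum())
E
```

```text
t 33.23 p [535.3 -76.9 162.7] q [ 7.074e-01  7.069e-01 -1.000e-04 -4.000e-04] w 62.6 gf 0.0 F [0.4 0.5 0.4] j7 [-0.21  0.48  0.36  2.09 -0.28  0.62  0.34]
250 [(114, 144, np.float64(31.0), np.float64(25.0)), (161, 69, np.float64(-10.0), np.float64(-9.0)), (169, 80, np.float64(-17.0), np.float64(-15.0)), (192, 155, np.float64(-38.0), np.float64(-33.0)), (243, 56, np.float64(-86.0), np.float64(-75.0)), (266, 116, np.float64(-110.0), np.float64(-95.0)), (274, 63, np.float64(-118.0), np.float64(-102.0))]
300 [(110, 111, np.float64(34.0), np.float64(28.0)), (171, 78, np.float64(-18.0), np.float64(-17.0)), (176, 113, np.float64(-23.0), np.float64(-21.0)), (266, 116, np.float64(-110.0), np.float64(-95.0)), (274, 130, np.float64(-118.0), np.float64(-102.0))]
320 [(111, 149, np.float64(33.0), np.float64(27.0)), (173, 92, np.float64(-20.0), np.float64(-19.0)), (176, 89, np.float64(-23.0), np.float64(-21.0)), (266, 111, np.float64(-110.0), np.float64(-95.0)), (274, 151, np.float64(-118.0), np.float64(-102.0))]
340 [(112, 213, np.float64(32.0), np.float64(26.0)), (116, 107, np.float64(29.0), np.float64(23.0)), (127, 64, np.float64(20.0), np.float64(16.0)), (138, 75, np.float64(10.0), np.float64(8.0)), (174, 119, np.float64(-21.0), np.float64(-19.0)), (177, 83, np.float64(-24.0), np.float64(-22.0)), (204, 120, np.float64(-49.0), np.float64(-43.0)), (243, 121, np.float64(-86.0), np.float64(-75.0)), (266, 103, np.float64(-110.0), np.float64(-95.0)), (274, 151, np.float64(-118.0), np.float64(-102.0))]
385 [(243, 57, np.float64(-86.0), np.float64(-75.0)), (245, 52, np.float64(-88.0), np.float64(-77.0)), (265, 116, np.float64(-109.0), np.float64(-94.0)), (277, 118, np.float64(-121.0), np.float64(-105.0))]
160 [(237, 114), (292, 71), (295, 221), (332, 63), (336, 75), (352, 88), (382, 161), (431, 104)]
175 [(238, 128), (380, 133), (429, 62)]
changed cols/rows bead [(np.int64(0), np.int64(41)), (np.int64(17), np.int64(57))] 369
```

drive_tool:
  increments:
    - [[0,0,0,-4,-5,0,0.2],[0,0,0,-8,-10,0,0.45],[0,0,0,-11,-14,0,0.45],[0,0,0,-11,-14,0,0.45],[0,0,0,-11,-14,2,0.45],[0,0,0,-11,-14,2,0.45]]

```text
t: 34.08
position: [396.0, -186.0, 142.1]
tool_rot: [0.707, 0.708, -0.0, -0.001]
contact_force: [-0.0, 0.2, 0.2]
gripper_width: 25.7
grasp_force: 0.0
```

```bash
python3 - <<'E'
from h import *
st(); go([395.6,-186.5,46.5],ydir=0); d=snap("wrist","w11")
g=cv2.GaussianBlur(d["img"],(3,3),0).astype(int)
print(w2px(d,[395.6,-186.5,64]),w2px(d,[395.6-29,-186.5,42]),w2px(d,[395.6+29,-186.5,42]),w2px(d,[395.6,-103.5,42]))
for v in (200,235,255):
    c=g[v,240:420]; dd=np.abs(c[2:]-c[:-2]).sum(1); i=[k for k in range(1,len(dd)-1) if dd[k]>60 and dd[k]>=dd[k-1] and dd[k]>dd[k+1]]
    print(v,[(k+241,int(dd[k])) for k in i])
for u in (321,305):
    c=g[100:290,u]; dd=np.abs(c[2:]-c[:-2]).sum(1); i=[k for k in range(1,len(dd)-1) if dd[k]>60 and dd[k]>=dd[k-1] and dd[k]>dd[k+1]]
    print(u,[(k+101,int(dd[k])) for k in i])
E
```

```text
t 34.08 p [ 396.  -186.   142.1] q [ 7.065e-01  7.077e-01 -4.000e-04 -1.100e-03] w 25.7 gf 0.0 F [-0.   0.2  0.2] j7 [ 0.08  0.41  0.31  2.33 -0.29  0.45  0.63]
turn [-0.12 -0.05  0.1 ] shift [-0.06 -0.02  9.56]
[320.7899876  253.33136747] [285.71886074 246.00978367] [356.08905553 246.20875083] [321.11180601 140.82527535]
200 [(281, 132), (286, 189), (291, 202), (295, 119), (298, 97), (311, 68), (314, 132), (332, 155), (336, 70), (342, 78), (344, 119), (348, 100), (351, 228), (356, 140), (372, 113), (374, 86), (377, 202), (387, 118)]
235 [(281, 132), (286, 145), (291, 237), (295, 181), (299, 140), (310, 95), (314, 163), (327, 82), (329, 78), (333, 162), (344, 114), (347, 104), (350, 215), (356, 152), (375, 234), (385, 72)]
255 [(282, 122), (287, 157), (292, 221), (296, 151), (298, 132), (308, 70), (315, 113), (327, 82), (332, 119), (342, 92), (347, 100), (350, 220), (355, 183), (362, 66), (374, 233), (384, 64)]
321 [(147, 180), (156, 121), (215, 80), (220, 100), (282, 118)]
305 [(148, 207), (184, 67)]
```

```bash
python3 - <<'E'
from h import *
d=load("w11"); print([px2w(d,321,v,z)[1].round(1) for v,z in((147,42),(156,42),(215,64),(220,64),(282,64),(147,0))])
d=load("w3"); g=cv2.GaussianBlur(d["img"],(3,3),0).astype(int)
for u in (321,300):
    c=g[100:310,u]; dd=np.abs(c[2:]-c[:-2]).sum(1); i=[k for k in range(1,len(dd)-1) if dd[k]>50 and dd[k]>=dd[k-1] and dd[k]>dd[k+1]]
    print(u,[(k+101,int(dd[k]),px2w(d,u,k+101,50)[1].round(1)) for k in i])
E
```

```text
[np.float64(-108.0), np.float64(-114.7), np.float64(-157.1), np.float64(-160.8), np.float64(-209.6), np.float64(-106.4)]
321 [(135, 213, np.float64(-96.3)), (141, 119, np.float64(-101.4)), (149, 56, np.float64(-108.2)), (179, 119, np.float64(-134.7)), (207, 90, np.float64(-160.5)), (211, 90, np.float64(-164.3)), (265, 112, np.float64(-217.4)), (285, 68, np.float64(-238.2)), (306, 72, np.float64(-260.8))]
300 [(136, 221, np.float64(-97.1)), (141, 125, np.float64(-101.4)), (150, 120, np.float64(-109.1)), (212, 73, np.float64(-165.2)), (227, 52, np.float64(-179.6)), (245, 56, np.float64(-197.2)), (260, 64, np.float64(-212.3))]
```

drive_tool:
  increments:
    - [[0,0,0,-0.05,0,4,0.45],[0,0,0,-0.05,0,7,0.45],[0,0,0,-0.05,0,9.3,0.45],[0,0,0,-0.05,0,9.3,0.45],[0,0,0,-0.05,0,9.3,1],[0,0,0,-0.05,0,9.3,1],[0,0,0,-0.05,0,9.3,1],[0,0,0,-0.05,0,9.3,1],[0,0,0,-0.05,0,9.3,1]]

```text
t: 35.25
position: [395.7, -187.7, 50.8]
tool_rot: [0.707, 0.707, 0.0, 0.0]
contact_force: [-1.6, 0.4, 8.8]
gripper_width: 11.5
grasp_force: 30.0
```

drive_tool:
  increments:
    - [[0,0,0,0,0,-3,1],[0,0,0,0,0,-7,1],[0,0,0,0,0,-10,1],[0,0,0,0,1,-10.5,1],[0,0,0,0,4,-10.5,1],[0,0,0,0,8,-10.5,1],[0,0,0,0,8,-10.5,1],[0,0,0,0,8,-10.5,1],[0,0,0,0,8,-10.5,1]]

```text
t: 36.38
position: [474.5, -187.8, 154.7]
tool_rot: [0.707, 0.707, -0.0, -0.001]
contact_force: [0.4, 0.3, -1.4]
gripper_width: 11.7
grasp_force: 30.0
```

```bash
python3 - <<'E'
from h import *
st(); go([476.5,-186.4,150],ydir=0); d=snap("wrist","w12")
g=cv2.GaussianBlur(d["img"],(3,3),0).astype(int); tz=d and telemetry.read_state()["position"][2]
zt=tz-45+42-2
for u in (321,305):
    c=g[60:290,u]; dd=np.abs(c[2:]-c[:-2]).sum(1); i=[k for k in range(1,len(dd)-1) if dd[k]>60 and dd[k]>=dd[k-1] and dd[k]>dd[k+1]]
    print(u,[(k+61,int(dd[k]),px2w(d,u,k+61,76)[1].round(1),px2w(d,u,k+61,zt)[1].round(1)) for k in i])
for v in (140,160,200):
    c=g[v,200:540]; dd=np.abs(c[2:]-c[:-2]).sum(1); i=[k for k in range(1,len(dd)-1) if dd[k]>80 and dd[k]>=dd[k-1] and dd[k]>dd[k+1]]
    print(v,[(k+201,int(dd[k]),px2w(d,k+201,v,76)[0].round(),px2w(d,k+201,v,zt)[0].round()) for k in i])
E
```

```text
t 36.38 p [ 474.5 -187.8  154.7] q [ 7.074e-01  7.068e-01 -3.000e-04 -6.000e-04] w 11.7 gf 30.0 F [ 0.4  0.3 -1.4] j7 [ 0.01  0.46  0.36  2.16 -0.3   0.57  0.59]
turn [-0.07 -0.02 -0.05] shift [0.14 0.2  0.47]
321 [(65, 155, np.float64(-58.2), np.float64(-76.8)), (137, 161, np.float64(-103.9), np.float64(-108.7)), (140, 90, np.float64(-105.9), np.float64(-110.1)), (151, 122, np.float64(-113.4), np.float64(-115.3)), (238, 103, np.float64(-176.5), np.float64(-159.3)), (249, 86, np.float64(-185.1), np.float64(-165.3))]
305 [(65, 161, np.float64(-58.2), np.float64(-76.8)), (137, 169, np.float64(-103.9), np.float64(-108.7)), (142, 98, np.float64(-107.3), np.float64(-111.1)), (227, 66, np.float64(-168.1), np.float64(-153.4)), (256, 71, np.float64(-190.6), np.float64(-169.2)), (258, 75, np.float64(-192.2), np.float64(-170.3)), (274, 223, np.float64(-205.1), np.float64(-179.3))]
140 [(273, 204, np.float64(441.0), np.float64(451.0)), (369, 204, np.float64(508.0), np.float64(498.0)), (377, 140, np.float64(514.0), np.float64(502.0)), (418, 91, np.float64(542.0), np.float64(522.0)), (479, 102, n
[... 793 characters left out ...]
19, 169, np.float64(615.0), np.float64(573.0)), (529, 202, np.float64(622.0), np.float64(578.0)), (532, 85, np.float64(624.0), np.float64(579.0))]
200 [(267, 88, np.float64(435.0), np.float64(447.0)), (275, 185, np.float64(441.0), np.float64(451.0)), (311, 165, np.float64(467.0), np.float64(469.0)), (331, 166, np.float64(482.0), np.float64(480.0)), (337, 102, np.float64(486.0), np.float64(483.0)), (353, 116, np.float64(498.0), np.float64(491.0)), (359, 107, np.float64(502.0), np.float64(494.0)), (367, 204, np.float64(508.0), np.float64(498.0)), (375, 242, np.float64(514.0), np.float64(502.0)), (514, 174, np.float64(615.0), np.float64(573.0)), (524, 134, np.float64(623.0), np.float64(578.0))]
```

```bash
python3 - <<'E'
from h import *
for n,u,zs in(("w3",321,(50,76)),("w3",335,(50,76)),("w11",321,(42,0)),("w11",335,(42,0)),("w12",321,(147,76)),("w12",335,(147,76)),("w12",400,(76,8))):
    d=load(n); g=cv2.GaussianBlur(d["img"],(3,3),0).astype(int)
    print(n,u,"cam",(-(d["world_to_cam"][:3,:3].T@d["world_to_cam"][:3,3])).round())
    for v in range(90 if n=="w12" else 110,172,2): print(v,*g[v,u],"|",*[px2w(d,u,v,z)[1].round(0) for z in zs],end="; ")
    print()
E
```

```text
w3 321 cam [ 478. -118.  361.]
110 133 178 222 | -75.0 -79.0; 112 132 177 221 | -77.0 -81.0; 114 134 179 223 | -79.0 -82.0; 116 135 182 224 | -80.0 -84.0; 118 137 183 226 | -82.0 -85.0; 120 140 187 227 | -84.0 -87.0; 122 144 191 229 | -85.0 -88.0; 124 144 190 227 | -87.0 -90.0; 126 147 198 223 | -89.0 -91.0; 128 154 213 230 | -90.0 -93.0; 130 148 204 230 | -92.0 -94.0; 132 144 199 229 | -94.0 -96.0; 134 130 180 212 | -95.0 -97.0; 136 77 106 126 | -97.0 -99.0; 138 51 70 84 | -99.0 -100.0; 140 64 88 106 | -101.0 -102.0; 142 94 129 154 | -102.0 -104.0; 144 88 124 149 | -104.0 -105.0; 146 83 123 148 | -106.0 -107.0; 148 88 131 158 | -107.0 -108.0; 150 75 111 135 | -109.0 -110.0; 152 87 128 155 | -111.0 -111.0; 154 90 133 160 | -113.0 -113.0; 156 90 132 160 | -114.0 -115.0; 158 90 133 161 | -116.0 -116.0; 160 90 132 161 | -118.0 -118.0; 162 90 132 161 | -120.0 -119.0; 164 89 132 161 | -121.0 -121.0; 166 89 133 161 | -123.0 -123.0; 168 90 133 161 | -125.0 -124.0; 170 90 133 161 | -127.0 -126.0; 
w3 335 cam [ 478. -118.  361.]
110 144 190 228 | -75.0 -79.0; 112 144 190 228 | -77.0 -81.0; 11
[... 6181 characters left out ...]
.0 -90.0; 128 98 135 162 | -98.0 -92.0; 130 56 77 92 | -99.0 -94.0; 132 51 70 84 | -101.0 -95.0; 134 53 73 88 | -102.0 -97.0; 136 72 100 119 | -103.0 -99.0; 138 82 114 136 | -105.0 -100.0; 140 82 114 135 | -106.0 -102.0; 142 83 114 136 | -107.0 -104.0; 144 82 113 135 | -109.0 -106.0; 146 82 114 136 | -110.0 -107.0; 148 82 113 135 | -111.0 -109.0; 150 82 114 135 | -113.0 -111.0; 152 82 113 135 | -114.0 -112.0; 154 82 113 135 | -115.0 -114.0; 156 82 113 135 | -117.0 -116.0; 158 82 113 135 | -118.0 -118.0; 160 82 113 135 | -120.0 -120.0; 162 82 113 135 | -121.0 -121.0; 164 82 113 135 | -122.0 -123.0; 166 82 113 135 | -124.0 -125.0; 168 82 113 135 | -125.0 -127.0; 170 82 113 135 | -127.0 -128.0;
```

drive_tool:
  increments:
    - [[0,0,0,0.05,0.08,1.5,1],[0,0,0,0.05,0.08,2.5,1],[0,0,0,0.05,0.08,4,1],[0,0,0,0.05,0.08,5.5,1],[0,0,0,0.05,0.08,5.5,1]]

```text
t: 37.05
position: [475.6, -187.2, 98.7]
tool_rot: [0.707, 0.707, -0.001, -0.001]
contact_force: [-0.8, -0.5, -2.7]
gripper_width: 11.9
grasp_force: 30.0
```

drive_tool:
  increments:
    - [[0,0,0,0,0,1.5,1],[0,0,0,0,0,3,1],[0,0,0,0,0,3.8,1],[0,0,0,0,0,4.2,1],[0,0,0,0,0,4.2,1]]

```text
t: 37.67
position: [475.6, -187.3, 58.4]
tool_rot: [0.707, 0.707, -0.0, -0.0]
contact_force: [-2.7, 0.2, 3.1]
gripper_width: 11.7
grasp_force: 30.0
```

drive_tool:
  increments:
    - [[0,0,0,0,0,0,0.45],[0,0,0,0,0,0,0.45],[0,0,0,0,0,0,0.45],[0,0,0,0,0,-4,0.45],[0,0,0,0,0,-10,0.45],[0,0,0,0,0,-16,0.45],[0,0,0,0,3,-22,0.45],[0,0,0,0,8,-27,0.45],[0,0,0,0,14,-28,0.45],[0,0,0,0,20,-28,0.45],[0,0,0,0,21.4,-28,0.45],[0,0,0,0,21.4,-28,0.45],[0,0,0,0,21.4,-28,0.45]]

```text
t: 39.3
position: [689.1, -187.8, 338.0]
tool_rot: [0.707, 0.707, -0.0, -0.0]
contact_force: [-0.2, -0.4, -0.5]
gripper_width: 25.4
grasp_force: 0.0
```

```bash
python3 - <<'E'
from h import *
st(); go([689.5,-186,276],ydir=0); d=snap("wrist","w13"); f,cx,cy=K(d)
print("pred bar px", w2px(d,[690.6,-158,287]), w2px(d,[690.6,-214,287]), w2px(d,[690.6,-186,287]))
g=cv2.GaussianBlur(d["img"],(3,3),0).astype(int)
for v in (205,220,235,250,260,270,280):
    c=g[v,240:420]; dd=np.abs(c[2:]-c[:-2]).sum(1); i=[k for k in range(1,len(dd)-1) if dd[k]>70 and dd[k]>=dd[k-1] and dd[k]>dd[k+1]]
    print(v,[(k+241,int(dd[k]),tuple(g[v,k+244])) for k in i])
d=snap("scene","s13")
# till check: compare with first wrist view later
E
```

```text
t 39.3 p [ 689.1 -187.8  338. ] q [ 7.075e-01  7.067e-01 -3.000e-04 -3.000e-04] w 25.4 gf 0.0 F [-0.2 -0.4 -0.5] j7 [-0.1   0.52  0.47  1.51 -0.25  1.17  0.42]
turn [-0.05  0.   -0.06] shift [0.18 0.04 6.2 ]
pred bar px [323.26664588 220.09754829] [323.19874769 299.09387979] [323.23166806 260.79259006]
205 [(265, 119, (np.int64(141), np.int64(194), np.int64(227))), (270, 172, (np.int64(83), np.int64(107), np.int64(124))), (275, 164, (np.int64(162), np.int64(170), np.int64(175))), (283, 157, (np.int64(76), np.int64(105), np.int64(125))), (300, 138, (np.int64(164), np.int64(172), np.int64(178))), (305, 165, (np.int64(94), np.int64(99), np.int64(101))), (314, 119, (np.int64(181), np.int64(192), np.int64(198))), (326, 94, (np.int64(142), np.int64(172), np.int64(179)))]
220 [(264, 87, (np.int64(141), np.int64(195), np.int64(226))), (266, 88, (np.int64(148), np.int64(203), np.int64(233))), (271, 221, (np.int64(79), np.int64(109), np.int64(130))), (304, 145, (np.int64(112), np.int64(154), np.int64(184))), (317, 117, (np.int64(180), np.int64(190), np.int64(196))), (329, 92, (np.int64(135), n
[... 1820 characters left out ...]
, 133, (np.int64(136), np.int64(158), np.int64(161))), (332, 126, (np.int64(136), np.int64(162), np.int64(167)))]
280 [(267, 79, (np.int64(148), np.int64(182), np.int64(199))), (293, 293, (np.int64(34), np.int64(38), np.int64(41))), (297, 167, (np.int64(82), np.int64(114), np.int64(136))), (305, 192, (np.int64(120), np.int64(166), np.int64(196))), (308, 109, (np.int64(108), np.int64(148), np.int64(177))), (319, 111, (np.int64(184), np.int64(194), np.int64(200))), (330, 133, (np.int64(139), np.int64(161), np.int64(163))), (332, 134, (np.int64(137), np.int64(163), np.int64(167))), (345, 302, (np.int64(38), np.int64(41), np.int64(42))), (349, 284, (np.int64(157), np.int64(181), np.int64(188)))]
```

drive_tool:
  increments:
    - [[0,0,0,0.1,0.1,3,0.45],[0,0,0,0.1,0.1,5,0.45],[0,0,0,0.1,0.1,6.2,0.45],[0,0,0,0.1,0.1,6.2,0.45],[0,0,0,0.1,0.1,6.2,1],[0,0,0,0.1,0.1,6.2,1],[0,0,0,0.1,0.1,6.2,1],[0,0,0,0.1,0.1,6.2,1],[0,0,0,0.1,0.1,6.2,1]]

```text
t: 40.52
position: [690.6, -186.6, 277.0]
tool_rot: [0.707, 0.707, -0.0, -0.0]
contact_force: [-5.2, 1.0, 7.1]
gripper_width: 8.8
grasp_force: 30.0
```

```bash
python3 - <<'E'
from h import *
s=st(); p=s["position"]
hx,hz=529.3+95,76.5; a0=np.arctan2(5,224)
x0,z0=hx-224*np.cos(1.853+a0),hz+224*np.sin(1.853+a0); print(x0,z0)
for th in np.linspace(1.853,0,20)[1:]:
    x=hx-224*np.cos(th+a0); z=hz+224*np.sin(th+a0)
    print(f"[0,0,0,0,{(x-x0)/10:.1f},{-(z-z0)/10:.1f},1],",end=" ")
E
```

```text
t 40.52 p [ 690.6 -186.6  277. ] q [ 7.073e-01  7.069e-01 -1.000e-04 -2.000e-04] w 8.8 gf 30.0 F [-5.2  1.   7.1] j7 [-0.09  0.57  0.45  1.58 -0.28  1.06  0.44]
691.4634041291506 290.19388654284046
[0,0,0,0,-2.1,-0.6,1], [0,0,0,0,-4.3,-0.9,1], [0,0,0,0,-6.4,-1.0,1], [0,0,0,0,-8.6,-0.9,1], [0,0,0,0,-10.8,-0.7,1], [0,0,0,0,-12.9,-0.2,1], [0,0,0,0,-15.0,0.6,1], [0,0,0,0,-17.0,1.5,1], [0,0,0,0,-18.9,2.5,1], [0,0,0,0,-20.6,3.8,1], [0,0,0,0,-22.3,5.3,1], [0,0,0,0,-23.8,6.9,1], [0,0,0,0,-25.1,8.6,1], [0,0,0,0,-26.3,10.4,1], [0,0,0,0,-27.2,12.4,1], [0,0,0,0,-28.0,14.4,1], [0,0,0,0,-28.6,16.5,1], [0,0,0,0,-29.0,18.7,1], [0,0,0,0,-29.1,20.9,1],
```

drive_tool:
  increments:
    - [[0,0,0,0,-2.1,-0.6,1],[0,0,0,0,-4.3,-0.9,1],[0,0,0,0,-6.4,-1.0,1],[0,0,0,0,-8.6,-0.9,1],[0,0,0,0,-10.8,-0.7,1],[0,0,0,0,-12.9,-0.2,1],[0,0,0,0,-15.0,0.6,1],[0,0,0,0,-17.0,1.5,1],[0,0,0,0,-18.9,2.5,1],[0,0,0,0,-20.6,3.8,1],[0,0,0,0,-22.3,5.3,1],[0,0,0,0,-23.8,6.9,1],[0,0,0,0,-25.1,8.6,1],[0,0,0,0,-26.3,10.4,1]]

```text
t: 42.28
position: [429.2, -186.9, 172.4]
tool_rot: [0.707, 0.707, 0.001, 0.002]
contact_force: [5.6, 1.2, -0.5]
gripper_width: 9.0
grasp_force: 30.0
```

drive_tool:
  increments:
    - [[0,0,0,0,-0.9,2.0,1],[0,0,0,0,-1.7,4.0,1],[0,0,0,0,-2.3,6.1,1],[0,0,0,0,-2.7,8.3,1],[0,0,0,0,-2.8,9.6,1],[0,0,0,0,-2.8,10.4,1],[0,0,0,0,-2.8,10.5,1]]

```text
t: 43.15
position: [400.1, -186.6, 66.9]
tool_rot: [0.707, 0.707, -0.0, -0.0]
contact_force: [-3.8, -3.0, 1.1]
gripper_width: 9.0
grasp_force: 30.0
```

drive_tool:
  increments:
    - [[0,0,0,0,0,0.2,1],[0,0,0,0,0,0.4,1],[0,0,0,0,0,0.4,1]]

```text
t: 43.52
position: [400.1, -186.6, 64.6]
tool_rot: [0.707, 0.707, 0.0, 0.001]
contact_force: [-6.9, -1.8, 24.8]
gripper_width: 9.0
grasp_force: 30.0
```

drive_tool:
  increments:
    - [[0,0,0,0,0,0,0.45],[0,0,0,0,0,0,0.45],[0,0,0,0,0,-0.5,0.45],[0,0,0,0,0,-4,0.45],[0,0,0,0,0,-10,0.3],[0,0,0,2.5,3,-11.5,0.15],[0,0,0,5.6,6.5,-11.5,0.15],[0,0,0,5.6,6.5,-11,0.15],[0,0,0,5.6,6.5,-11,0.15]]

```text
t: 44.65
position: [464.4, -130.3, 172.8]
tool_rot: [0.707, 0.707, -0.001, -0.001]
contact_force: [0.1, -0.5, 0.3]
gripper_width: 39.4
grasp_force: 0.0
```

```bash
python3 - <<'E'
from h import *
st(); go([465,-131,99.5],ydir=0); d=snap("wrist","w14")
print("pred", w2px(d,[465,-131,122.5]),w2px(d,[465,-112,122.5]))
g=cv2.GaussianBlur(d["img"],(3,3),0).astype(int)
m=(d["img"].max(2)<40); m[275:]=0; m[:, :285]=0; m[:,360:]=0; ys,xs=np.where(m); print(xs.min(),xs.max(),ys.min(),ys.max(),np.median(xs))
for v in range(190,275,6):
    x=np.where(m[v])[0]; print(v,(x.min(),x.max()) if len(x) else None,end=" ")
E
```

```text
t 44.65 p [ 464.4 -130.3  172.8] q [ 7.070e-01  7.072e-01 -6.000e-04 -5.000e-04] w 39.4 gf 0.0 F [ 0.1 -0.5  0.3] j7 [-0.17  0.41  0.45  2.21 -0.32  0.58  0.51]
turn [-0.09  0.    0.01] shift [-0.07  0.07  7.33]
pred [321.97497634 264.62079944] [322.00936791 237.34807925]
302 341 230 274 322.0
190 None 196 None 202 None 208 None 214 None 220 None 226 None 232 (np.int64(316), np.int64(328)) 238 (np.int64(308), np.int64(335)) 244 (np.int64(304), np.int64(339)) 250 (np.int64(302), np.int64(341)) 256 (np.int64(302), np.int64(341)) 262 (np.int64(305), np.int64(338)) 268 (np.int64(311), np.int64(332)) 274 (np.int64(315), np.int64(328))
```

drive_tool:
  increments:
    - [[0,0,0,0,0.05,4,0.15],[0,0,0,0,0.05,6,0.15],[0,0,0,0,0.05,7.2,0.15],[0,0,0,0,0.05,7.2,0.15],[0,0,0,0,0.05,7.2,1],[0,0,0,0,0.05,7.2,1],[0,0,0,0,0.05,7.2,1],[0,0,0,0,0.05,7.2,1],[0,0,0,0,0.05,7.2,1],[0,0,0,0,0.05,7.2,1]]

```text
t: 45.95
position: [464.8, -130.2, 101.4]
tool_rot: [0.707, 0.707, -0.0, -0.001]
contact_force: [-3.0, 0.2, 6.5]
gripper_width: 10.7
grasp_force: 30.0
```

drive_tool:
  increments:
    - [[0,0,10,0,0,0,1],[0,0,20,0,0,0,1],[0,0,30,0,0,0,1],[0,0,40,0,0,0,1],[0,0,50,0,0,0,1],[0,0,60,0,0,0,1],[0,0,70,0,0,0,1],[0,0,80,0,0,0,1],[0,0,90,0,0,0,1],[0,0,91,0,0,0,1],[0,0,91,0,0,0,1]]

```text
t: 47.32
position: [466.2, -131.6, 101.5]
tool_rot: [1.0, -0.008, 0.001, 0.001]
contact_force: [-1.8, -4.5, 1.0]
gripper_width: 11.0
grasp_force: 30.1
```

Turned. Release, retreat and check numerically.

drive_tool:
  increments:
    - [[0,0,91,0,0,0,0],[0,0,0,0,0,0,0],[0,0,0,0,0,0,0],[0,0,0,0,0,-4,0],[0,0,0,0,0,-9,0],[0,0,0,0,0,-14,0],[0,0,0,-3,0,-18,0],[0,0,0,-6,0,-18,0],[0,0,0,-6,0,-18,0]]

```text
t: 48.45
position: [404.1, -128.4, 281.3]
tool_rot: [1.0, -0.01, 0.0, -0.002]
contact_force: [0.6, 0.0, 0.5]
gripper_width: 46.5
grasp_force: 0.0
```

```bash
python3 - <<'E'
from h import *
st(); d=snap("wrist","w15"); e=snap("scene","s15")
print("pred", w2px(d,[465,-131,122.5]),w2px(d,[446,-131,122.5]),w2px(d,[465,-112,122.5]))
def pca(im,c,r):
    m=np.zeros(im.shape[:2],bool); x,y=map(int,c); m[max(y-r,0):y+r,max(x-r,0):x+r]=True
    m&=im.max(2)<45; ys,xs=np.where(m); 
    if len(xs)<5: return None
    print(len(xs),xs.min(),xs.max(),ys.min(),ys.max()); return np.c_[xs,ys]
p=pca(d["img"],w2px(d,[465,-131,122.5]),40)
rect=cv2.minAreaRect(p.astype(np.float32)); print(rect); 
b=cv2.boxPoints(rect); print([px2w(d,*q,122.5)[:2].round(1) for q in b])
# dark runs
m=d["img"].max(2)<45
for v in range(p[:,1].min(),p[:,1].max()+1,5):
    x=p[p[:,1]==v][:,0]; print(v,x.min() if len(x) else None,x.max() if len(x) else None,end="; ")
print()
a=load("scene0")["img"].astype(int); b=e["img"].astype(int)
def diff(r,n):
    x0,y0,x1,y1=r; q=np.abs(a[y0:y1,x0:x1]-b[y0:y1,x0:x1]).sum(2); print(n,q.mean().round(1),(q>90).sum())
diff((325,220,362,252),"knob");diff((330,255,400,290),"handle");diff((400,210,450,300),"lid right");diff((370,200,440,240),"lid back");diff((325,360,375,410),"mug");diff((240,220,272,252),"tin")
E
```

```text
t 48.45 p [ 404.1 -128.4  281.3] q [ 9.999e-01 -1.040e-02  3.000e-04 -2.000e-03] w 46.5 gf 0.0 F [0.6 0.  0.5] j7 [-0.77  0.31  1.25  2.21 -0.4   0.87 -0.86]
pred [324.1681282  167.42653226] [324.52620946 187.6520202 ] [304.17468648 167.83950904]
775 310 338 148 186
((324.216796875, 167.24777221679688), (33.20744705200195, 29.726781845092773), 48.8140754699707)
[array([ 468.1, -110.1]), array([ 485.5, -131.7]), array([ 462.2, -152. ]), array([ 444.2, -130.4])]
148 321 327; 153 319 330; 158 313 335; 163 311 338; 168 310 338; 173 311 337; 178 315 333; 183 320 329; 
knob 17.7 8
handle 9.6 0
lid right 9.7 0
lid back 9.3 0
mug 12.3 0
tin 9.5 0
```

```bash
python3 - <<'E'
from h import *
a=load("s10")["img"].astype(int); b=load("s15")["img"].astype(int)
for n,r in(("bead",(245,165,310,222)),("fillet",(288,200,350,255))):
    x0,y0,x1,y1=r; q=np.abs(a[y0:y1,x0:x1]-b[y0:y1,x0:x1]).sum(2); ys,xs=np.where(q>90); print(n,q.mean().round(1),len(ys), (xs.min()+x0,xs.max()+x0,ys.min()+y0,ys.max()+y0) if len(ys) else "")
d=load("s15")
# predicted block outline vs cork colour
for n,c in(("bead",(537.4,158,0)),("fil",(537.4,3,0))):
    pts=[(c[0]+dx,c[1]+dy,z) for dx in(-22,22) for dy in(-24,24) for z in (16,62)]
    P=np.array([w2px(d,p) for p in pts]); print(n,P.min(0).round(),P.max(0).round())
    x0,y0=(P.min(0)-8).astype(int); x1,y1=(P.max(0)+8).astype(int)
    hsv=cv2.cvtColor(d["img"][y0:y1,x0:x1],cv2.COLOR_BGR2HSV); 
    im=d["img"].astype(int)
    for v in range(y0,y1,6): print(v,[int(t) for t in im[v,x0:x1:4].sum(1)])
E
```

```text
bead 13.8 18 (np.int64(308), np.int64(309), np.int64(165), np.int64(173))
fillet 38.8 468 (np.int64(320), np.int64(349), np.int64(225), np.int64(254))
bead [263. 174.] [291. 205.]
166 [240, 248, 272, 254, 254, 263, 273, 256, 245, 268, 260]
172 [251, 259, 263, 252, 272, 267, 268, 256, 251, 236, 262]
178 [259, 262, 242, 265, 268, 331, 338, 324, 418, 350, 315]
184 [270, 251, 227, 325, 347, 322, 337, 326, 285, 237, 187]
190 [252, 260, 394, 216, 197, 234, 212, 182, 162, 157, 137]
196 [398, 412, 385, 184, 152, 142, 121, 183, 181, 238, 98]
202 [351, 213, 202, 155, 139, 129, 221, 132, 120, 124, 214]
208 [110, 100, 118, 127, 164, 166, 85, 192, 268, 244, 260]
fil [308. 200.] [336. 233.]
192 [192, 150, 378, 410, 406, 370, 302, 309, 317, 313, 316, 308]
198 [177, 235, 289, 351, 387, 380, 384, 379, 323, 321, 311, 309]
204 [302, 389, 381, 358, 358, 316, 312, 332, 379, 391, 347, 299]
210 [263, 414, 364, 382, 344, 337, 363, 327, 305, 322, 374, 355]
216 [259, 261, 372, 167, 181, 371, 298, 220, 143, 259, 245, 375]
222 [331, 400, 375, 195, 230, 201, 207, 178, 170, 290, 200, 113]
228 [419, 268, 215, 228, 116, 214, 208, 233, 143, 103, 151, 459]
234 [225, 209, 224, 220, 124, 146, 131, 72, 188, 402, 55, 64]
240 [150, 248, 94, 219, 156, 91, 291, 407, 399, 358, 20, 35]
```

```bash
python3 -c "
from rig import arm
print(arm.sign_off())"
```

```text
the job is handed in; nothing more can be done
None
```

The job is handed in after about 48 s of robot time; sign-off returned no verdict. The bead and fillet blocks are on their mouldings, with no reed moulding seen and the reed block left in the box. The till is back, the lid is shut and the knob locked; full seating and the till's place were judged from contact heights and forces, not from a final picture.

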